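# Tighten the filter cover's knobs crosswise

## Task

Tighten the four bar knobs on the filter cover crosswise and in two passes: first turn each just snug (it then feels like about 0.12 N m), going straight across after the first knob and then doing the other two, and only then go round again in the same crosswise way to make each firm (about 0.3 N m). They start with different slack, so feel for the resistance; never make one firm while another is still loose, and do not overtighten any (0.5 N m would crush the gasket). Let go at the end and leave everything else on the bench where it stands.

Things in the scene. Friction and masses are not known exactly. Their poses are not given: they have to be found in the camera images.
- knob_1: black bar knob on the filter cover; knobs counted anticlockwise from above, 1 faces 3, 2 faces 4. Round hub 40 mm wide, 12 mm high, on it an upright bar 56 mm long, 14 mm thick, 34 mm tall. Origin on the turning axis at the hub's underside, about 84 mm above the table; z up, x along the bar. The bar stands 12 to 46 mm above the origin: pinch its flat sides. Clockwise from above tightens.
- knob_2: bar knob 2 of 4, like knob 1; straight across from knob 4. Each knob starts loose, up to 1 mm clear of its pad, and meets it after an unknown turn of 0.15 to 0.6 rad; neither yaw nor height tells. It sinks 1.27 mm per rad: follow it down. Loose, it drags with about 0.03 N m. It stays where it is left.
- knob_3: bar knob 3 of 4, like knob 1; straight across from knob 1. On the pad the torque felt at the knob is about 0.03 N m plus 0.01 N m per N of clamping: 0.12 N m (about 8 N) is snug, 0.3 N m (about 28 N) firm, above 0.55 N m (55 N) the gasket is crushed. Contact to snug takes about 0.3 rad, snug to firm about 0.6 rad.
- knob_4: bar knob 4 of 4, like knob 1; straight across from knob 2. Each bar sits in a rubber bush on its hub and gives 0.67 rad per N m, springing back when let go, so a turn at the bar is that much longer: in all up to 1.1 rad in the first pass, 0.6 to 1.2 rad in the second. After a quick stop the torque reads up to 0.05 N m low: end with small steps.
- pad_1: black springy rubber pad, 43 mm across, 9 mm thick, on the cover under knob 1; fixed in place, origin at its underside
- pad_2: black springy rubber pad, 43 mm across, 9 mm thick, on the cover under knob 2; fixed in place, origin at its underside
- pad_3: black springy rubber pad, 43 mm across, 9 mm thick, on the cover under knob 3; fixed in place, origin at its underside
- pad_4: black springy rubber pad, 43 mm across, 9 mm thick, on the cover under knob 4; fixed in place, origin at its underside
- filter: stainless disc filter housing, 208 mm across, cover top 74 mm above the table, fixed to the bench; origin at its centre on the table, x towards knob 1, y towards knob 2. Knob axes lie 78 mm from the centre, 90 degrees apart. In the middle a hose nozzle 20 mm thick reaches 118 mm above the table
- wrench: loose steel wrench, 160 mm, lying beside the filter; bystander
- stopper: loose black rubber stopper, 36 mm across, 30 mm high; bystander
- spare_knob: a spare black bar knob standing loose on the bench beside the filter, 46 mm high; bystander, not to be used
- beaker: glass beaker, 72 mm across, 100 mm high; bystander
- steel_cup: steel mug, 84 mm across, 75 mm high; bystander
- wash_bottle: white plastic bottle, 70 mm across, 170 mm high; bystander
- funnel: white plastic funnel standing mouth down, 84 mm across, 85 mm high; bystander

How it is judged:
By the outcome, as a careful person would: the job done as asked, in the order asked, and still so for the second after the job is handed in, with the robot touching nothing.
It also fails if it takes over 72 s, if anything falls off the work surface, if the arm or the gripper's body presses on something with over 40 N, if the wrist force passes 120 N, or if a joint passes its speed limit or range.

## Robot

A 6-joint arm with a two-finger parallel gripper is mounted at the origin on the work surface. World frame = base frame: x ahead of the robot, y to its left, z up, the work surface at z = 0. Lengths are in m, angles in rad, forces in N, time in s.
With the tool pointing down it reaches from about 0.325 to 0.75 m from the base axis. Payload 7.6 kg.
Tool frame: the origin (TCP) lies at the very end of the fingers, on their centre line; the grasp point (between the pads) lies 19 mm behind it; x points along the fingers, z is the direction in which the jaws open and shut, and the axes are right-handed (so a half turn about x gives the same grasp; the last joint's range is limited). The gripper opens to 85 mm and grips with 20 to 120 N. Pads are 22 mm wide; open, the fingers measure 114 mm over their backs; the gripper's body (76 mm by 85 mm) begins 54 mm behind the grasp point. The pads swing forward as they close: fully open they stand 13 mm farther back than shut.
Start: joints at [1.147, 0.052, 1.401, -0, 1.689, -0.07], TCP at [0.182, 0.493, 0.231] pointing down, gripper open.
Joint ranges: [-2.9, 2.9], [-0.91, 2.17], [0.12, 2.37], [-1.06, 4.2], [0.26, 2.73], [-2.93, 2.93]. Speed limits (rad/s): [2.57, 2.57, 3.01, 3.14, 3.14, 3.14].

## Interface

Orientations are given as a rotation vector (axis times angle).
In Python, from rig import r, viewer gives the robot as it stands.
- The arm moves only by the shell command python3 -m creep 'ROWS' [OPENING]. ROWS is JSON, a list of rows, each an object of numbers: "x", "y", "z": the shift along the tool's x, y, z in cm; "rx", "ry", "rz": the turn, a rotation vector about the tool's x, y, z in rad. A call has 1 to 10 rows; each row is the pose to reach, as a shift and turn from the pose measured when the call began, along the tool's axes at that moment; what a row does not reach only later rows make up. A row lasts 1/12 s, in which the tool goes at most 41.7 mm and 7.16 degrees, less where a joint would pass 70% of its speed; a pose out of reach is approached as far as the arm can. A call with a gripper value outside its range is refused whole. OPENING is the opening, from 0 (shut) to 1 (fully open), set as the call begins (- or left out, the last holds). The fingers move at their own pace and stop on an object; the grip force is fixed at half the most. Time passes only in rows, so rows that repeat a pose let the fingers close. It gives the time, the measured TCP pose, the force and the opening at its end, in the units of the state.
- r.get_obs(): the state, without advancing time (a new reading comes with each control period).
- viewer.capture(name): name is "scene" or "top" or "wrist"; returns a dict with "image" (480x640x3 uint8, red, green, blue), "mtx" (3x3 intrinsics, pixels), "T" (4x4, takes a point from camera to world coordinates). Camera axes: x right, y down, z forward; pixel columns grow to the right and rows downward; lengths in m; the calibration is good to about 2 mm. A picture is of the moment at which its call begins. There is no depth.
- r.finish_job(): hands the job in, once; it reports no verdict.
Trained networks look in a picture, given as the dict that the camera call returned (one of the last four; its "shot" number tells which), for a name from the list of things; names that differ only in an ending like _2 or _b are one class to them, and where a whole thing is asked for, a point or a joint stands for the part that bears it (a point fixed in the world has none). Each returns a list of dicts, best first, with "conf" (0 to 1); they miss things now and then, are a little off and sometimes report something else, mostly with a low value. They report only what shows in the picture. A call takes as long as a camera call.
- viewer.silhouettes(target, picture): "mask" (480x640 bool, what is visible of it) and "rect" ([left, top, width, height] in pixels, round what is visible of it).
The state is a dict: "time": time; "joint_pos": joint angles; "qvel": joint speeds; "tau": joint torques, N m; "tool_pos": TCP position; "orientation": TCP orientation; "wrist_force": force on the tool from outside, world axes, zero at the start; "wrist_torque": the same for the moment, N m; "opening": finger opening in m.
Only numpy, scipy, OpenCV 4.12 (cv2) and the standard library are available. Lean on these libraries where they do the work, as an engineer would, in place of code of your own. Each camera call takes 0.05 s, during which the arm holds its last target. There are 200 camera calls.

## Working session

There is one attempt and no reset: what is moved stays moved. The work goes in short steps, Python scripts to look and compute and a shell command to move; the robot and the scene stay as the last step left them, time stands still between calls to the robot, and variables do not carry over. Pictures are saved under pics/ and viewed, about 8 in all and at most 12, crops included, and the job is handed in when it is done.

```bash
ls; mkdir -p pics; python3 - <<'E'
from rig import r, viewer
import cv2
o=r.get_obs()
for k,v in o.items(): print(k,v)
for n in ("top","scene"):
    p=viewer.capture(n); cv2.imwrite(f"pics/{n}1.png",p["image"][:,:,::-1])
    print(n,p["mtx"].tolist(),p["T"].round(4).tolist())
    for t in ("knob_1","filter","spare_knob"):
        for d in viewer.silhouettes(t,p): print(t,round(d["conf"],2),d["rect"])
E
```

```text
pics
time 0.0
joint_pos [ 1.14667120e+00  5.28202907e-02  1.40174482e+00 -1.80405851e-05
  1.68863550e+00 -7.03086740e-02]
qvel [ 3.64730594e-04  1.06318537e-03  6.01521817e-05  1.58089289e-03
 -1.21923491e-04 -1.30677392e-03]
tau [-1.68059833e-04 -3.81673765e+01 -3.60188091e+01 -1.21024027e-04
  6.36360899e-03 -1.61361271e-05]
tool_pos [0.18175868 0.49219459 0.23047092]
orientation [-0.94561677  1.35747182  0.9442289 ]
wrist_force [-0.18055725  0.03778042  0.01163237]
wrist_torque [ 0.01389042 -0.01690449 -0.00085929]
opening 0.08525688677843433
top [[559.7214941193026, 0.0, 316.73056332118114], [0.0, 559.7214941193026, 238.8265910045104], [0.0, 0.0, 1.0]] [[0.0007, -0.9887, 0.15, 0.3474], [-1.0, -0.0021, -0.0088, 0.013], [0.009, -0.15, -0.9886, 1.5165], [0.0, 0.0, 0.0, 1.0]]
knob_1 0.79 [326.8, 241.5, 10.6, 22.6]
knob_1 0.72 [367.8, 251.5, 11.8, 17.3]
knob_1 0.69 [377.0, 209.9, 16.7, 17.6]
knob_1 0.5 [335.3, 201.0, 19.1, 19.8]
spare_knob 0.65 [412.7, 240.7, 18.1, 12.5]
scene [[489.8837840708153, 0.0, 324.6674665211578], [0.0, 489.8837840708153, 235.9870886670741], [0.0, 0.0, 1.0]] [[0.0739, 0.5506, -0.8315, 1.5525], [0.997, -0.0594, 0.0493, -0.0689], [-0.0223, -0.8326, -0.5534, 0.7204], [0.0, 0.0, 0.0, 1.0]]
knob_1 0.82 [247.6, 223.7, 15.3, 25.6]
knob_1 0.8 [261.5, 197.3, 14.6, 20.9]
knob_1 0.6 [306.4, 202.9, 11.9, 21.6]
knob_1 0.56 [291.6, 229.5, 20.3, 21.1]
filter 0.85 [241.0, 196.5, 90.7, 86.3]
spare_knob 0.75 [203.0, 241.8, 23.3, 23.7]
spare_knob 0.42 [317.8, 280.0, 18.0, 15.1]
```

```bash
python3 - <<'E'
import cv2
a=cv2.imread("pics/top1.png")[150:330,250:490]
cv2.imwrite("pics/topcrop.png",cv2.resize(a,None,fx=3.3,fy=3.3,interpolation=cv2.INTER_CUBIC)[:600,:800])
E
```

```text
(no output)
```

View pics/topcrop.png

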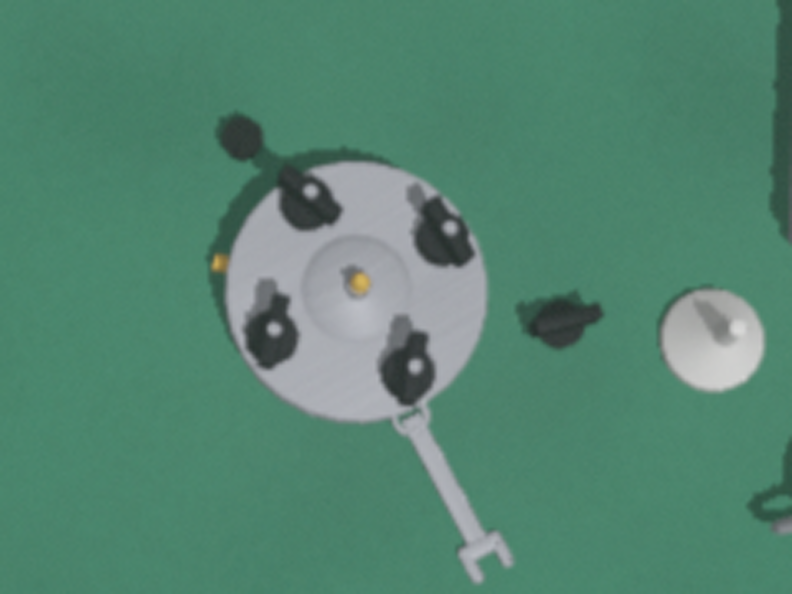

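View pics/scene1.png

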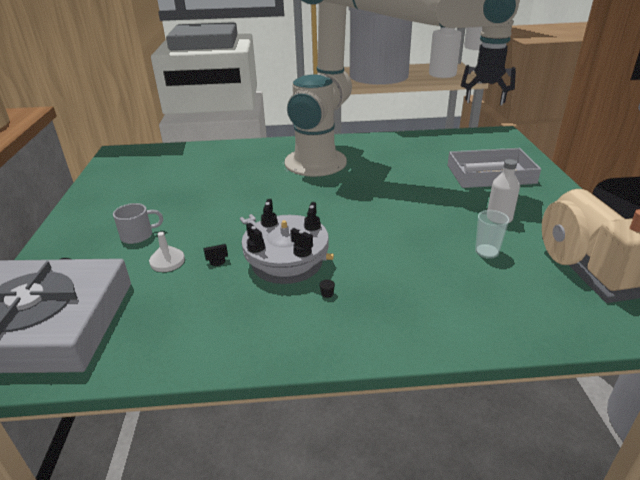

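```bash
cat > h.py <<'E'
from rig import r, viewer
import numpy as np, cv2
from scipy.spatial.transform import Rotation as Ro
def bp(p,uv,z):
    d=p["T"][:3,:3]@np.linalg.solve(p["mtx"],[uv[0],uv[1],1.]); c=p["T"][:3,3]
    return c+d*(z-c[2])/d[2]
def pr(p,X):
    q=p["mtx"]@(p["T"][:3,:3].T@(np.asarray(X)-p["T"][:3,3])); return q[:2]/q[2]
def R(o=None):
    o=o or r.get_obs(); return Ro.from_rotvec(o["orientation"]).as_matrix()
def shift(X,o=None):
    o=o or r.get_obs(); return (R(o).T@(np.asarray(X)-o["tool_pos"])*100).round(2)
def yaw(o=None):  # world yaw of jaw axis (tool z) 
    z=R(o)[:,2]; return np.arctan2(z[1],z[0])
E
python3 - <<'E'
from h import *
p=viewer.capture("top")
c=bp(p,(358.2,238.2),.074); print("centre",c)
for u,v in ((308,198),(443,232),(270,335),(407,370)): 
    X=bp(p,(250+u/3.3,150+v/3.3),.11); print(X, np.linalg.norm((X-c)[:2]))
print(R().round(3), yaw(), shift([c[0],c[1],.30]))
E
```

```text
centre [ 0.5681192  -0.10797414  0.074     ]
[ 0.63564143 -0.06758728  0.11      ] 0.07867877331937648
[ 0.60905113 -0.17208088  0.11      ] 0.07605983029588896
[ 0.52834286 -0.0377133   0.11      ] 0.08073872446925597
[ 0.50151492 -0.14260385  0.11      ] 0.0750689515630712
[[-0.    -0.938  0.346]
 [-0.     0.346  0.938]
 [-1.     0.    -0.   ]] 1.2170362825858658 [ -6.87 -57.04 -42.95]
```

```bash
python3 -m creep '[{"x":-4,"y":-4,"z":-3,"rx":0.12},{"x":-7,"y":-57,"z":-43,"rx":0.25},{"x":-7,"y":-57,"z":-43,"rx":0.37},{"x":-7,"y":-57,"z":-43,"rx":0.5},{"x":-7,"y":-57,"z":-43,"rx":0.62},{"x":-7,"y":-57,"z":-43,"rx":0.75},{"x":-7,"y":-57,"z":-43,"rx":0.87},{"x":-7,"y":-57,"z":-43,"rx":1.0},{"x":-7,"y":-57,"z":-43,"rx":1.12},{"x":-7,"y":-57,"z":-43,"rx":1.25}]'; python3 - <<'E'
from h import *
print(yaw(),shift([.568,-.108,.30]),r.get_obs()["joint_pos"])
E
```

```text
1.2170362825858658 [ -6.87 -57.03 -42.95] [ 1.14674381e+00  5.22609078e-02  1.40082136e+00 -2.81988993e-06
  1.68856663e+00 -7.02928022e-02]invalid input
```

```bash
python3 -m creep '[{"x":-4,"y":-3,"z":-2,"rx":0.12,"ry":0,"rz":0}]'; python3 -m creep '[{"x":-1,"y":-3,"z":-2}]' -; python3 -m creep --help
```

```text
time: 0.53
tool_pos: [0.1958, 0.4697, 0.2558]
orientation: [-0.862, 1.406, 0.854]
wrist_force: [0.7, 0.4, -0.7]
opening: 0.0852invalid input
invalid input: not JSON, or not a number
```

```bash
python3 -m creep '[{"x":-4,"y":-57,"z":-38,"rx":0.12,"ry":0,"rz":0},{"x":-4,"y":-57,"z":-38,"rx":0.25,"ry":0,"rz":0},{"x":-4,"y":-57,"z":-38,"rx":0.37,"ry":0,"rz":0},{"x":-4,"y":-57,"z":-38,"rx":0.5,"ry":0,"rz":0},{"x":-4,"y":-57,"z":-38,"rx":0.62,"ry":0,"rz":0},{"x":-4,"y":-57,"z":-38,"rx":0.75,"ry":0,"rz":0},{"x":-4,"y":-57,"z":-38,"rx":0.87,"ry":0,"rz":0},{"x":-4,"y":-57,"z":-38,"rx":1.0,"ry":0,"rz":0},{"x":-4,"y":-57,"z":-38,"rx":1.12,"ry":0,"rz":0},{"x":-4,"y":-57,"z":-38,"rx":1.25,"ry":0,"rz":0}]'; python3 - <<'E'
from h import *
print(yaw(),shift([.568,-.108,.30]),r.get_obs()["joint_pos"])
E
```

```text
time: 1.37
tool_pos: [0.402, 0.1049, 0.2854]
orientation: [0.11, 1.572, -0.126]
wrist_force: [0.8, 1.5, 1.6]
opening: 0.0853
-0.15013022550910948 [ -1.35 -18.58  19.6 ] [ 0.17196438 -0.26160549  1.58513718 -0.00872733  1.82495525  0.31990963]
```

```bash
python3 -m creep '[{"x":-1.4,"y":-18.6,"z":19.6,"rx":0.12,"ry":0,"rz":0},{"x":-1.4,"y":-18.6,"z":19.6,"rx":0.25,"ry":0,"rz":0},{"x":-1.4,"y":-18.6,"z":19.6,"rx":0.37,"ry":0,"rz":0},{"x":-1.4,"y":-18.6,"z":19.6,"rx":0.5,"ry":0,"rz":0},{"x":-1.4,"y":-18.6,"z":19.6,"rx":0.5,"ry":0,"rz":0},{"x":-1.4,"y":-18.6,"z":19.6,"rx":0.5,"ry":0,"rz":0},{"x":-1.4,"y":-18.6,"z":19.6,"rx":0.5,"ry":0,"rz":0},{"x":-1.4,"y":-18.6,"z":19.6,"rx":0.5,"ry":0,"rz":0},{"x":-1.4,"y":-18.6,"z":19.6,"rx":0.5,"ry":0,"rz":0}]'; python3 - <<'E'
from h import *
print(yaw(),r.get_obs()["joint_pos"],r.get_obs()["wrist_torque"])
p=viewer.capture("wrist"); cv2.imwrite("pics/w1.png",p["image"][:,:,::-1]); print(p["T"].round(3))
for d in viewer.silhouettes("knob_1",p):
    m=d["mask"].astype("uint8"); print(round(d["conf"],2),d["rect"], cv2.minAreaRect(cv2.findNonZero(m)))
for d in viewer.silhouettes("pad_1",p): print(round(d["conf"],2),d["rect"])
E
```

```text
time: 2.12
tool_pos: [0.5683, -0.1091, 0.2996]
orientation: [0.502, 1.513, -0.519]
wrist_force: [0.1, -0.3, 0.3]
opening: 0.0858
-0.6518603264537296 [-0.24852706  0.20581683  1.09861042 -0.01077006  1.84149897  0.40047614] [0.01462734 0.04367352 0.01752946]
[[ 0.794 -0.571 -0.205  0.621]
 [-0.607 -0.748 -0.268 -0.042]
 [-0.     0.338 -0.941  0.442]
 [ 0.     0.     0.     1.   ]]
0.95 [179.6, 124.7, 79.0, 59.5] ((217.00772094726562, 152.06155395507812), (50.73020553588867, 79.87836456298828), 82.87498474121094)
0.84 [247.8, 244.2, 63.3, 60.6] ((274.6083984375, 271.0283508300781), (45.49643325805664, 73.29981231689453), 64.05770111083984)
0.79 [327.6, 56.2, 49.4, 84.8] ((352.5, 97.0), (84.0, 51.0), 90.0)
0.64 [375.6, 192.3, 55.3, 76.5] ((396.403564453125, 226.72698974609375), (48.04560089111328, 74.95549774169922), 29.357755661010742)
0.38 [371.7, 193.0, 34.3, 38.1] ((383.716552734375, 207.35699462890625), (15.478548049926758, 44.0228157043457), 41.30860900878906)
0.81 [372.2, 194.5, 32.4, 34.3]
0.73 [214.8, 124.8, 37.5, 39.6]
0.62 [259.3, 241.6, 42.9, 12.9]
0.43 [249.0, 244.3, 61.2, 64.0]
0.29 [210.5, 299.2, 49.4, 64.2]
```

View pics/w1.png

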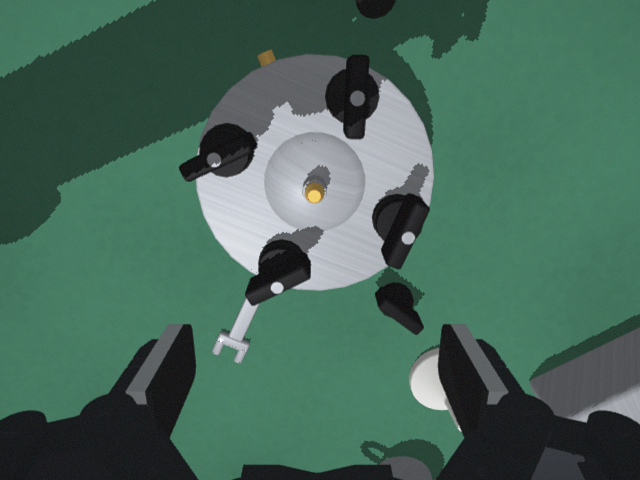

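```bash
python3 - <<'E'
from h import *
import h
p=viewer.capture("wrist")
g=cv2.cvtColor(p["image"],cv2.COLOR_RGB2GRAY)
S={"A":((213,160),(182,173),(253,143)),"B":((357,98),(357,57),(355,137)),"C":((408,238),(424,205),(394,267)),"D":((277,288),(249,299),(309,268))}
P={}
for k,(c,a,b) in S.items():
    x,y=c; w=g[y-9:y+10,x-9:x+10].astype(float); w=np.where(w>110,1,0); vv,uu=np.nonzero(w)
    uv=(x-9+uu.mean(),y-9+vv.mean()); X=bp(p,uv,.131); P[k]=X
    d=bp(p,b,.13)-bp(p,a,.13); n=bp(p,b,.13)/2+bp(p,a,.13)/2
    print(k,np.round(uv,1),len(uu),X.round(4),"mid",n.round(4),"len",np.linalg.norm(d).round(4),"baryaw",np.arctan2(d[1],d[0]).round(3))
m=sum(P.values())/4; print("centre",m)
for k in P: v=(P[k]-m)[:2]; print(k,np.linalg.norm(v),np.degrees(np.arctan2(v[1],v[0])))
E
```

```text
A [217.4 164.1] 65 [ 0.5299 -0.0403  0.131 ] mid [ 0.5322 -0.0369  0.13  ] len 0.0573 baryaw -0.263
B [nan nan] 0 [nan nan nan] mid [ 0.6363 -0.0641  0.13  ] len 0.0526 baryaw -2.216
C [408.9 238.9] 133 [ 0.6089 -0.1728  0.131 ] mid [ 0.6096 -0.1717  0.13  ] len 0.0544 baryaw -2.587
D [278.1 288.2] 122 [ 0.5022 -0.1445  0.131 ] mid [ 0.5046 -0.142   0.13  ] len 0.0561 baryaw -0.139
centre [nan nan nan]
A nan nan
B nan nan
C nan nan
D nan nan<stdin>:9: RuntimeWarning: Mean of empty slice.
  ret = ret.dtype.type(ret / rcount)
```

```bash
cat >> h.py <<'E'
from scipy.optimize import least_squares
def fit():
    # dots measured in world at z .131 (A,B,C,D)
    f=lambda q:np.array([[q[0]+.078*np.cos(q[2]-i*np.pi/2),q[1]+.078*np.sin(q[2]-i*np.pi/2)] for i in range(4)])
    return f
E
python3 - <<'E'
from h import *
p=viewer.capture("wrist")
M=np.array([bp(p,u,.131)[:2] for u in ((213.5,160),(357.5,98),(408.9,238.9),(278.1,288.2))])
f=fit(); s=least_squares(lambda q:(f(q)-M).ravel(),[.57,-.108,2.1])
print(s.x,"\n",M.round(4).tolist(),"\n",f(s.x).round(4).tolist(),((f(s.x)-M)*1e3).round(1).tolist())
print("B",shift([*f(s.x)[1],.16]),shift([*f(s.x)[1],.102]))
E
```

```text
[ 0.56943835 -0.10453294  2.10140229] 
 [[0.5295, -0.0363], [0.6372, -0.0645], [0.6089, -0.1728], [0.5021, -0.1445]] 
 [[0.53, -0.0373], [0.6367, -0.0651], [0.6089, -0.1718], [0.5022, -0.144]] [[0.4, -1.0], [-0.5, -0.6], [0.0, 1.0], [0.1, 0.5]]
B [14.04  7.68  2.92] [19.84  7.74  2.91]
```

```bash
cat > t.py <<'E'
from h import *
o=r.get_obs()
print("t",round(o["time"],2),"F",o["wrist_force"].round(1),"T",o["wrist_torque"].round(3),"pos",o["tool_pos"].round(4),"yaw",yaw(o).round(3),"j6",o["joint_pos"][5].round(2),"op",round(o["opening"],4), "tilt",R(o)[:2,0].round(3))
E
python3 -m creep '[{"x":3,"y":7.7,"z":2.9,"rx":0,"ry":0,"rz":0},{"x":14,"y":7.7,"z":2.9,"rx":0,"ry":0,"rz":0},{"x":14,"y":7.7,"z":2.9,"rx":0,"ry":0,"rz":0},{"x":14,"y":7.7,"z":2.9,"rx":0,"ry":0,"rz":0},{"x":14,"y":7.7,"z":2.9,"rx":0,"ry":0,"rz":0},{"x":14,"y":7.7,"z":2.9,"rx":0,"ry":0,"rz":0}]' 0.55 ; python3 t.py; python3 - <<'E'
from h import *
p=viewer.capture("wrist"); cv2.imwrite("pics/w2.png",p["image"][:,:,::-1])
print(shift([.6367,-.0651,.103]))
E
```

```text
time: 2.87
tool_pos: [0.6352, -0.0636, 0.1572]
orientation: [0.498, 1.519, -0.517]
wrist_force: [-0.4, 0.2, 1.0]
opening: 0.0468
t 2.87 F [-0.4  0.2  1. ] T [-0.034  0.024  0.016] pos [ 0.6352 -0.0636  0.1572] yaw -0.647 j6 0.49 op 0.0468 tilt [-0.011 -0.009]
[5.81 0.03 0.06]
```

View pics/w2.png

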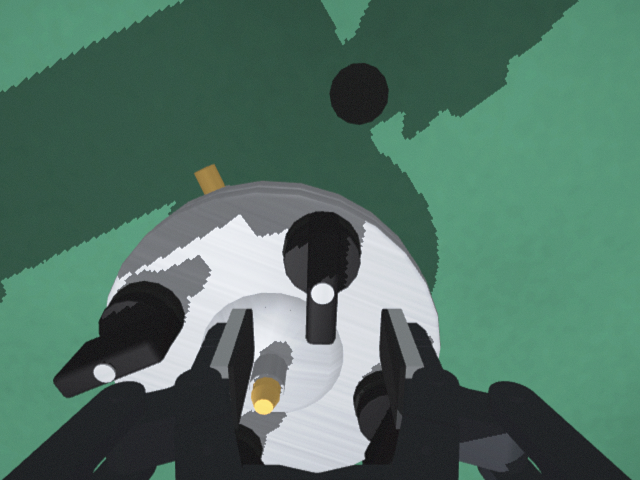

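```bash
python3 -m creep '[{"x":3,"y":0,"z":0.05,"rx":0,"ry":0,"rz":0},{"x":5.5,"y":0,"z":0.05,"rx":0,"ry":0,"rz":0},{"x":5.6,"y":0,"z":0.05,"rx":0,"ry":0,"rz":0},{"x":5.6,"y":0,"z":0.05,"rx":0,"ry":0,"rz":0}]' 0.55 ; python3 t.py; python3 -m creep '[{"x":0,"y":0,"z":0,"rx":0,"ry":0,"rz":0},{"x":0,"y":0,"z":0,"rx":0,"ry":0,"rz":0},{"x":0,"y":0,"z":0,"rx":0,"ry":0,"rz":0},{"x":0,"y":0,"z":0,"rx":0,"ry":0,"rz":0},{"x":0,"y":0,"z":0,"rx":0,"ry":0,"rz":0}]' 0; python3 t.py
```

```text
time: 3.25
tool_pos: [0.6367, -0.0657, 0.1075]
orientation: [0.499, 1.511, -0.516]
wrist_force: [-0.3, -0.8, 1.4]
opening: 0.0472
t 3.25 F [-0.3 -0.8  1.4] T [0.    0.024 0.016] pos [ 0.6367 -0.0657  0.1075] yaw -0.648 j6 0.49 op 0.0472 tilt [-0.004 -0.01 ]
time: 3.67
tool_pos: [0.6374, -0.0655, 0.1112]
orientation: [0.499, 1.507, -0.515]
wrist_force: [-4.9, 1.5, 10.4]
opening: 0.0124
t 3.67 F [-4.9  1.5 10.4] T [ 0.306  0.905 -0.055] pos [ 0.6374 -0.0655  0.1112] yaw -0.648 j6 0.49 op 0.0124 tilt [-0.   -0.01]
```

```bash
python3 -m creep '[{"x":0.01,"y":0,"z":0,"rx":0.08,"ry":0,"rz":0},{"x":0.02,"y":0,"z":0,"rx":0.16,"ry":0,"rz":0},{"x":0.03,"y":0,"z":0,"rx":0.24,"ry":0,"rz":0},{"x":0.04,"y":0,"z":0,"rx":0.3,"ry":0,"rz":0},{"x":0.05,"y":0,"z":0,"rx":0.35,"ry":0,"rz":0},{"x":0.05,"y":0,"z":0,"rx":0.38,"ry":0,"rz":0},{"x":0.05,"y":0,"z":0,"rx":0.4,"ry":0,"rz":0}]'; python3 t.py;  python3 -m creep '[{"x":0.01,"y":0,"z":0,"rx":0.03,"ry":0,"rz":0},{"x":0.01,"y":0,"z":0,"rx":0.06,"ry":0,"rz":0},{"x":0.01,"y":0,"z":0,"rx":0.08,"ry":0,"rz":0}]'; python3 t.py
```

```text
time: 4.25
tool_pos: [0.6371, -0.0654, 0.1111]
orientation: [0.809, 1.408, -0.824]
wrist_force: [-2.7, 0.8, -0.8]
opening: 0.0123
t 4.25 F [-2.7  0.8 -0.8] T [0.092 0.514 0.058] pos [ 0.6371 -0.0654  0.1111] yaw -1.049 j6 0.89 op 0.0123 tilt [-0.001 -0.01 ]
time: 4.5
tool_pos: [0.637, -0.0654, 0.1111]
orientation: [0.871, 1.382, -0.886]
wrist_force: [-0.4, -0.1, -3.6]
opening: 0.0129
t 4.5 F [-0.4 -0.1 -3.6] T [0.04  0.188 0.062] pos [ 0.637  -0.0654  0.1111] yaw -1.131 j6 0.98 op 0.0129 tilt [-0.002 -0.01 ]
```

```bash
python3 -m creep '[{"x":0.05,"y":0,"z":0,"rx":0.03,"ry":0,"rz":0},{"x":0.05,"y":0,"z":0,"rx":0.06,"ry":0,"rz":0},{"x":0.06,"y":0,"z":0,"rx":0.09,"ry":0,"rz":0},{"x":0.06,"y":0,"z":0,"rx":0.11,"ry":0,"rz":0},{"x":0.06,"y":0,"z":0,"rx":0.12,"ry":0,"rz":0}]'; python3 t.py;  python3 -m creep '[{"x":0.03,"y":0,"z":0,"rx":0.03,"ry":0,"rz":0},{"x":0.03,"y":0,"z":0,"rx":0.06,"ry":0,"rz":0},{"x":0.03,"y":0,"z":0,"rx":0.07,"ry":0,"rz":0},{"x":0.03,"y":0,"z":0,"rx":0.08,"ry":0,"rz":0}]'; python3 t.py
```

```text
time: 4.92
tool_pos: [0.637, -0.0653, 0.1109]
orientation: [0.963, 1.339, -0.977]
wrist_force: [-2.5, 0.0, -0.2]
opening: 0.0128
t 4.92 F [-2.5  0.  -0.2] T [0.064 0.428 0.102] pos [ 0.637  -0.0653  0.1109] yaw -1.251 j6 1.1 op 0.0128 tilt [-0.001 -0.01 ]
time: 5.25
tool_pos: [0.6369, -0.0653, 0.1109]
orientation: [1.023, 1.308, -1.037]
wrist_force: [-2.9, 0.0, -0.2]
opening: 0.0124
t 5.25 F [-2.9  0.  -0.2] T [0.149 0.51  0.09 ] pos [ 0.6369 -0.0653  0.1109] yaw -1.331 j6 1.18 op 0.0124 tilt [-0.001 -0.01 ]
```

```bash
python3 -m creep '[{"x":0.01,"y":0,"z":0,"rx":0.03,"ry":0,"rz":0},{"x":0.01,"y":0,"z":0,"rx":0.05,"ry":0,"rz":0},{"x":0.01,"y":0,"z":0,"rx":0.06,"ry":0,"rz":0}]'; python3 t.py;  python3 -m creep '[{"x":0.01,"y":0,"z":0,"rx":0.02,"ry":0,"rz":0},{"x":0.01,"y":0,"z":0,"rx":0.03,"ry":0,"rz":0}]'; python3 t.py;python3 -m creep '[{"x":0.0,"y":0,"z":0,"rx":0.01,"ry":0,"rz":0}]'; python3 t.py
```

```text
time: 5.5
tool_pos: [0.6369, -0.0653, 0.1109]
orientation: [1.068, 1.283, -1.083]
wrist_force: [-1.1, 0.8, -1.4]
opening: 0.0127
t 5.5 F [-1.1  0.8 -1.4] T [0.087 0.519 0.128] pos [ 0.6369 -0.0653  0.1109] yaw -1.392 j6 1.24 op 0.0127 tilt [-0.002 -0.01 ]
time: 5.67
tool_pos: [0.6369, -0.0653, 0.1108]
orientation: [1.092, 1.27, -1.106]
wrist_force: [-2.3, 0.4, -0.7]
opening: 0.0124
t 5.67 F [-2.3  0.4 -0.7] T [0.109 0.492 0.079] pos [ 0.6369 -0.0653  0.1108] yaw -1.423 j6 1.27 op 0.0124 tilt [-0.001 -0.01 ]
time: 5.75
tool_pos: [0.6369, -0.0653, 0.1108]
orientation: [1.1, 1.265, -1.114]
wrist_force: [-2.3, 0.1, -0.6]
opening: 0.0128
t 5.75 F [-2.3  0.1 -0.6] T [0.062 0.446 0.094] pos [ 0.6369 -0.0653  0.1108] yaw -1.434 j6 1.28 op 0.0128 tilt [-0.002 -0.01 ]
```

```bash
cat > avg.py <<'E'
from h import *
import sys
n=int(sys.argv[1]) if len(sys.argv)>1 else 6
a=[]
for i in range(n):
    viewer.capture("wrist"); o=r.get_obs(); a.append(o["wrist_torque"][2])
print("t",round(o["time"],2),"Tz",np.mean(a).round(4),"sem",(np.std(a)/n**.5).round(4),np.round(a,3),"yaw",yaw(o).round(3),"j6",o["joint_pos"][5].round(2))
E
python3 avg.py 6
```

```text
t 6.05 Tz 0.1214 sem 0.0107 [0.151 0.149 0.125 0.126 0.103 0.075] yaw -1.433 j6 1.28
```

```bash
python3 -m creep '[{"x":0.01,"y":0,"z":0,"rx":0.02,"ry":0,"rz":0},{"x":0.01,"y":0,"z":0,"rx":0.04,"ry":0,"rz":0}]'>/dev/null; python3 avg.py 8
```

```text
t 6.62 Tz 0.1223 sem 0.0068 [0.127 0.1   0.124 0.085 0.128 0.136 0.126 0.152] yaw -1.473 j6 1.32
```

```bash
python3 -m creep '[{"x":0,"y":0,"z":0,"rx":0,"ry":0,"rz":0},{"x":0,"y":0,"z":0,"rx":0,"ry":0,"rz":0},{"x":0,"y":0,"z":0,"rx":0,"ry":0,"rz":0},{"x":-4,"y":0,"z":0,"rx":0,"ry":0,"rz":0},{"x":-5.5,"y":-1,"z":0.5,"rx":0.1,"ry":0,"rz":0},{"x":-5.5,"y":-14.2,"z":6.5,"rx":0.237,"ry":0,"rz":0},{"x":-5.5,"y":-14.2,"z":6.5,"rx":0.237,"ry":0,"rz":0},{"x":-5.5,"y":-14.2,"z":6.5,"rx":0.237,"ry":0,"rz":0},{"x":-5.5,"y":-14.2,"z":6.5,"rx":0.237,"ry":0,"rz":0},{"x":-5.5,"y":-14.2,"z":6.5,"rx":0.237,"ry":0,"rz":0}]' 0.55 ; python3 t.py; python3 -c "
from h import *
print(shift([.5022,-.144,.106]))"; python3 avg.py 4; python3 - <<'E'
from h import *
p=viewer.capture("wrist"); cv2.imwrite("pics/w3.png",p["image"][:,:,::-1])
E
```

```text
time: 7.45
tool_pos: [0.4997, -0.1453, 0.1676]
orientation: [1.305, 1.13, -1.318]
wrist_force: [0.4, 0.3, -0.3]
opening: 0.0474
t 7.45 F [ 0.4  0.3 -0.3] T [ 0.004 -0.036 -0.016] pos [ 0.4997 -0.1453  0.1676] yaw -1.713 j6 1.37 op 0.0474 tilt [-0.    -0.011]
[ 6.16  0.22 -0.24]
t 7.65 Tz 0.0014 sem 0.0078 [-0.006 -0.021  0.016  0.016] yaw -1.709 j6 1.37
```

View pics/w3.png

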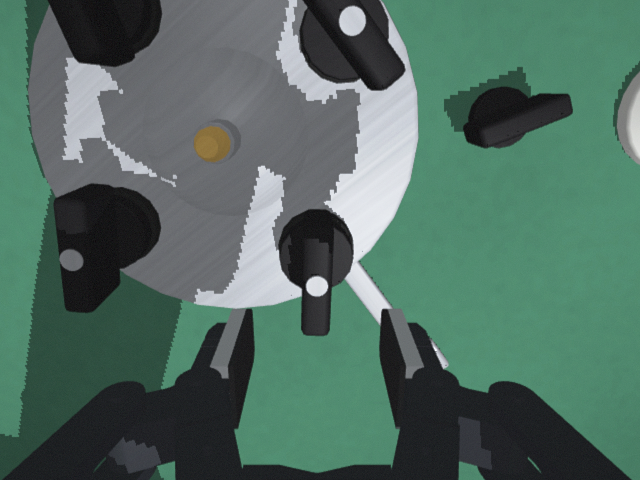

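```bash
python3 -m creep '[{"x":3,"y":0.15,"z":-0.1,"rx":0,"ry":0,"rz":0},{"x":5.5,"y":0.15,"z":-0.1,"rx":0,"ry":0,"rz":0},{"x":5.7,"y":0.15,"z":-0.1,"rx":0,"ry":0,"rz":0},{"x":5.7,"y":0.15,"z":-0.1,"rx":0,"ry":0,"rz":0}]' 0.55 >/dev/null; python3 t.py; python3 -m creep '[{"x":0,"y":0,"z":0,"rx":0,"ry":0,"rz":0},{"x":0,"y":0,"z":0,"rx":0,"ry":0,"rz":0},{"x":0,"y":0,"z":0,"rx":0,"ry":0,"rz":0},{"x":0,"y":0,"z":0,"rx":0,"ry":0,"rz":0},{"x":0,"y":0,"z":0,"rx":0,"ry":0,"rz":0}]' 0 >/dev/null; python3 t.py;  python3 -m creep '[{"x":0.01,"y":0,"z":0,"rx":0.08,"ry":0,"rz":0},{"x":0.02,"y":0,"z":0,"rx":0.16,"ry":0,"rz":0},{"x":0.03,"y":0,"z":0,"rx":0.24,"ry":0,"rz":0},{"x":0.04,"y":0,"z":0,"rx":0.3,"ry":0,"rz":0},{"x":0.05,"y":0,"z":0,"rx":0.35,"ry":0,"rz":0},{"x":0.05,"y":0,"z":0,"rx":0.38,"ry":0,"rz":0},{"x":0.05,"y":0,"z":0,"rx":0.4,"ry":0,"rz":0}]' >/dev/null; python3 t.py; python3 avg.py 3;  python3 -m creep '[{"x":0.01,"y":0,"z":0,"rx":0.03,"ry":0,"rz":0},{"x":0.01,"y":0,"z":0,"rx":0.06,"ry":0,"rz":0},{"x":0.01,"y":0,"z":0,"rx":0.08,"ry":0,"rz":0}]' > /dev/null; python3 avg.py 4; python3 t.py
```

```text
t 8.03 F [-0.4  0.5  0.2] T [-0.041  0.003  0.044] pos [ 0.5041 -0.1418  0.1084] yaw -1.708 j6 1.37 op 0.0471 tilt [-0.005 -0.009]
t 8.45 F [-0.3 -4.7  6. ] T [-0.78   0.045 -0.033] pos [ 0.505  -0.1429  0.1104] yaw -1.709 j6 1.37 op 0.0126 tilt [-0.001 -0.011]
t 9.03 F [-0.5 -6.1  0.1] T [-1.061  0.178  0.113] pos [ 0.5048 -0.1439  0.1101] yaw -2.111 j6 1.77 op 0.0127 tilt [-0.001 -0.013]
t 9.18 Tz 0.0491 sem 0.0157 [0.014 0.052 0.081] yaw -2.109 j6 1.77
t 9.63 Tz 0.0199 sem 0.0155 [ 0.062  0.03   0.012 -0.024] yaw -2.189 j6 1.85
t 9.63 F [ 0.2 -3.7 -1.2] T [-0.652  0.114 -0.024] pos [ 0.5047 -0.1442  0.11  ] yaw -2.189 j6 1.85 op 0.0125 tilt [-0.001 -0.013]
```

```bash
python3 -m creep '[{"x":0.01,"y":0,"z":0,"rx":0.03,"ry":0,"rz":0},{"x":0.02,"y":0,"z":0,"rx":0.06,"ry":0,"rz":0},{"x":0.03,"y":0,"z":0,"rx":0.09,"ry":0,"rz":0},{"x":0.03,"y":0,"z":0,"rx":0.11,"ry":0,"rz":0},{"x":0.03,"y":0,"z":0,"rx":0.12,"ry":0,"rz":0}]' >/dev/null; python3 avg.py 4;  python3 -m creep '[{"x":0.01,"y":0,"z":0,"rx":0.03,"ry":0,"rz":0},{"x":0.02,"y":0,"z":0,"rx":0.06,"ry":0,"rz":0},{"x":0.02,"y":0,"z":0,"rx":0.08,"ry":0,"rz":0},{"x":0.02,"y":0,"z":0,"rx":0.09,"ry":0,"rz":0},{"x":0.02,"y":0,"z":0,"rx":0.1,"ry":0,"rz":0}]' > /dev/null; python3 avg.py 4; python3 t.py
```

```text
t 10.25 Tz 0.0788 sem 0.0123 [0.073 0.041 0.1   0.101] yaw -2.309 j6 1.97
t 10.87 Tz 0.0898 sem 0.0087 [0.063 0.086 0.102 0.108] yaw -2.408 j6 2.07
t 10.87 F [-2.1 -4.9  1.2] T [-0.688  0.345  0.108] pos [ 0.5044 -0.1447  0.1098] yaw -2.408 j6 2.07 op 0.0128 tilt [-0.002 -0.014]
```

```bash
python3 -m creep '[{"x":0.01,"y":0,"z":0,"rx":0.02,"ry":0,"rz":0},{"x":0.01,"y":0,"z":0,"rx":0.04,"ry":0,"rz":0},{"x":0.01,"y":0,"z":0,"rx":0.06,"ry":0,"rz":0},{"x":0.01,"y":0,"z":0,"rx":0.07,"ry":0,"rz":0},{"x":0.01,"y":0,"z":0,"rx":0.08,"ry":0,"rz":0}]' >/dev/null; python3 avg.py 7
```

```text
t 11.63 Tz 0.077 sem 0.0073 [0.076 0.083 0.091 0.103 0.085 0.058 0.042] yaw -2.489 j6 2.15
```

```bash
python3 -m creep '[{"x":0.01,"y":0,"z":0,"rx":0.02,"ry":0,"rz":0},{"x":0.01,"y":0,"z":0,"rx":0.04,"ry":0,"rz":0},{"x":0.01,"y":0,"z":0,"rx":0.06,"ry":0,"rz":0},{"x":0.01,"y":0,"z":0,"rx":0.07,"ry":0,"rz":0},{"x":0.01,"y":0,"z":0,"rx":0.08,"ry":0,"rz":0}]' >/dev/null; python3 avg.py 7
```

```text
t 12.4 Tz 0.102 sem 0.0108 [0.098 0.147 0.114 0.051 0.097 0.125 0.083] yaw -2.57 j6 2.23
```

```bash
sed -i 's/a=\[\]/a=[];b=[]/; s/a.append(o\["wrist_torque"\]\[2\])/a.append(o["wrist_torque"][2]);b.append(o["tau"][5])/; s/print("t"/print("tau6",np.round(b,3));print("t"/' avg.py; python3 -m creep '[{"x":0.01,"y":0,"z":0,"rx":0.02,"ry":0,"rz":0},{"x":0.01,"y":0,"z":0,"rx":0.04,"ry":0,"rz":0},{"x":0.01,"y":0,"z":0,"rx":0.05,"ry":0,"rz":0}]' >/dev/null; python3 avg.py 7
```

```text
tau6 [0.145 0.239 0.155 0.127 0.12  0.119 0.119]
t 13.0 Tz 0.1022 sem 0.0069 [0.122 0.09  0.069 0.105 0.11  0.127 0.093] yaw -2.622 j6 2.28
```

```bash
python3 -m creep '[{"x":0,"y":0,"z":0,"rx":0,"ry":0,"rz":0},{"x":0,"y":0,"z":0,"rx":0,"ry":0,"rz":0},{"x":0,"y":0,"z":0,"rx":0,"ry":0,"rz":0},{"x":-4,"y":0,"z":0,"rx":0,"ry":0,"rz":0},{"x":-5.5,"y":0,"z":0,"rx":-0.12,"ry":0,"rz":0},{"x":-5.5,"y":3,"z":-3,"rx":-0.24,"ry":0,"rz":0},{"x":-5.5,"y":6,"z":-6,"rx":-0.36,"ry":0,"rz":0},{"x":-5.5,"y":7.5,"z":-7.7,"rx":-0.48,"ry":0,"rz":0},{"x":-5.5,"y":7.5,"z":-7.7,"rx":-0.6,"ry":0,"rz":0},{"x":-5.5,"y":7.5,"z":-7.7,"rx":-0.72,"ry":0,"rz":0}]' 0.55 >/dev/null; python3 t.py;python3 -m creep '[{"x":0,"y":0,"z":0,"rx":-0.12,"ry":0,"rz":0},{"x":0,"y":0,"z":0,"rx":-0.24,"ry":0,"rz":0},{"x":0,"y":0,"z":0,"rx":-0.36,"ry":0,"rz":0},{"x":0,"y":0,"z":0,"rx":-0.48,"ry":0,"rz":0},{"x":0,"y":0,"z":0,"rx":-0.6,"ry":0,"rz":0},{"x":0,"y":0,"z":0,"rx":-0.72,"ry":0,"rz":0},{"x":0,"y":0,"z":0,"rx":-0.8,"ry":0,"rz":0},{"x":0,"y":0,"z":0,"rx":-0.86,"ry":0,"rz":0},{"x":0,"y":0,"z":0,"rx":-0.88,"ry":0,"rz":0},{"x":0,"y":0,"z":0,"rx":-0.88,"ry":0,"rz":0}]' >/dev/null; python3 t.py; python3 avg.py 2; python3 - <<'E'
from h import *
p=viewer.capture("wrist"); cv2.imwrite("pics/w4.png",p["image"][:,:,::-1])
print(shift([.6095,-.1718,.109]))
E
```

```text
t 13.83 F [-0.2  0.1 -0.8] T [-0.011 -0.003 -0.008] pos [ 0.6092 -0.1706  0.1632] yaw -1.896 j6 1.57 op 0.047 tilt [-0.005 -0.014]
t 14.67 F [0.2 0.1 0.6] T [0.027 0.031 0.002] pos [ 0.6093 -0.1703  0.1631] yaw -1.016 j6 0.69 op 0.0472 tilt [-0.005 -0.013]
tau6 [-0.177 -0.045]
t 14.77 Tz 0.0164 sem 0.0142 [-0.004  0.037] yaw -1.017 j6 0.69
[5.42 0.01 0.08]
```

View pics/w4.png

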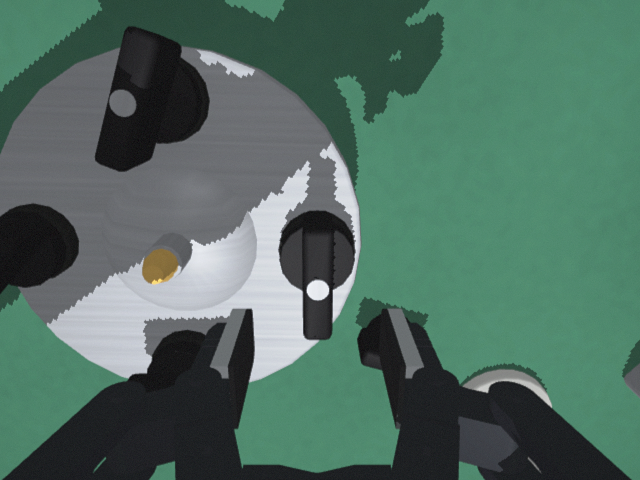

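```bash
python3 -m creep '[{"x":3,"y":0,"z":0.03,"rx":0,"ry":0,"rz":0},{"x":5.2,"y":0,"z":0.03,"rx":0,"ry":0,"rz":0},{"x":5.3,"y":0,"z":0.03,"rx":0,"ry":0,"rz":0},{"x":5.3,"y":0,"z":0.03,"rx":0,"ry":0,"rz":0}]' 0.55 >/dev/null; python3 -m creep '[{"x":0,"y":0,"z":0,"rx":0,"ry":0,"rz":0},{"x":0,"y":0,"z":0,"rx":0,"ry":0,"rz":0},{"x":0,"y":0,"z":0,"rx":0,"ry":0,"rz":0},{"x":0,"y":0,"z":0,"rx":0,"ry":0,"rz":0},{"x":0,"y":0,"z":0,"rx":0,"ry":0,"rz":0}]' 0 >/dev/null; python3 t.py;  python3 -m creep '[{"x":0.01,"y":0,"z":0,"rx":0.08,"ry":0,"rz":0},{"x":0.02,"y":0,"z":0,"rx":0.16,"ry":0,"rz":0},{"x":0.03,"y":0,"z":0,"rx":0.24,"ry":0,"rz":0},{"x":0.04,"y":0,"z":0,"rx":0.3,"ry":0,"rz":0},{"x":0.05,"y":0,"z":0,"rx":0.35,"ry":0,"rz":0},{"x":0.05,"y":0,"z":0,"rx":0.38,"ry":0,"rz":0},{"x":0.05,"y":0,"z":0,"rx":0.4,"ry":0,"rz":0}]' >/dev/null; python3 t.py; python3 avg.py 6;  python3 -m creep '[{"x":0.01,"y":0,"z":0,"rx":0.03,"ry":0,"rz":0},{"x":0.01,"y":0,"z":0,"rx":0.06,"ry":0,"rz":0},{"x":0.01,"y":0,"z":0,"rx":0.08,"ry":0,"rz":0}]' > /dev/null; python3 avg.py 6; python3 t.py
```

```text
t 15.57 F [-0.   0.2  5.8] T [ 0.098  0.121 -0.013] pos [ 0.6092 -0.1713  0.1109] yaw -1.017 j6 0.69 op 0.0129 tilt [-0.005 -0.013]
t 16.15 F [-0.2 -0.5  1. ] T [0.063 0.077 0.045] pos [ 0.6092 -0.1714  0.1106] yaw -1.419 j6 1.09 op 0.0128 tilt [-0.005 -0.013]
tau6 [0.002 0.297 0.133 0.055 0.028 0.021]
t 16.45 Tz 0.0192 sem 0.0078 [ 0.008  0.051  0.035 -0.007  0.014  0.014] yaw -1.417 j6 1.09
tau6 [-0.013  0.295  0.135  0.059  0.034  0.026]
t 17.0 Tz 0.0318 sem 0.0097 [0.011 0.049 0.043 0.004 0.014 0.07 ] yaw -1.497 j6 1.17
t 17.0 F [-0.7 -0.5  1.6] T [0.086 0.24  0.07 ] pos [ 0.6092 -0.1715  0.1105] yaw -1.497 j6 1.17 op 0.0124 tilt [-0.005 -0.013]
```

```bash
python3 -m creep '[{"x":0.01,"y":0,"z":0,"rx":0.04,"ry":0,"rz":0},{"x":0.02,"y":0,"z":0,"rx":0.08,"ry":0,"rz":0},{"x":0.02,"y":0,"z":0,"rx":0.11,"ry":0,"rz":0},{"x":0.02,"y":0,"z":0,"rx":0.13,"ry":0,"rz":0},{"x":0.02,"y":0,"z":0,"rx":0.15,"ry":0,"rz":0}]' >/dev/null; python3 avg.py 7;   python3 -m creep '[{"x":0.01,"y":0,"z":0,"rx":0.04,"ry":0,"rz":0},{"x":0.01,"y":0,"z":0,"rx":0.07,"ry":0,"rz":0},{"x":0.01,"y":0,"z":0,"rx":0.1,"ry":0,"rz":0}]' > /dev/null; python3 avg.py 7
```

```text
tau6 [-0.05   0.3    0.157  0.086  0.061  0.054  0.053]
t 17.77 Tz 0.0409 sem 0.0161 [ 0.028  0.091  0.033 -0.     0.102 -0.025  0.056] yaw -1.646 j6 1.32
tau6 [-0.055  0.451  0.227  0.118  0.08   0.07   0.068]
t 18.37 Tz 0.0701 sem 0.0103 [0.101 0.046 0.026 0.08  0.106 0.079 0.053] yaw -1.745 j6 1.42
```

```bash
python3 -m creep '[{"x":0.01,"y":0,"z":0,"rx":0.04,"ry":0,"rz":0},{"x":0.02,"y":0,"z":0,"rx":0.08,"ry":0,"rz":0},{"x":0.02,"y":0,"z":0,"rx":0.12,"ry":0,"rz":0},{"x":0.02,"y":0,"z":0,"rx":0.16,"ry":0,"rz":0},{"x":0.02,"y":0,"z":0,"rx":0.18,"ry":0,"rz":0},{"x":0.02,"y":0,"z":0,"rx":0.2,"ry":0,"rz":0}]' >/dev/null; python3 avg.py 7
```

```text
tau6 [0.028 0.369 0.224 0.153 0.129 0.122 0.121]
t 19.22 Tz 0.1283 sem 0.0137 [0.154 0.097 0.138 0.196 0.119 0.076 0.12 ] yaw -1.945 j6 1.62
```

```bash
sed -i 's/"op",/"TAU6",o["tau"][5].round(3),"qv6",o["qvel"][5].round(4),"op",/' t.py; python3 -m creep '[{"x":0,"y":0,"z":0,"rx":0,"ry":0,"rz":0},{"x":0,"y":0,"z":0,"rx":0,"ry":0,"rz":0},{"x":0,"y":0,"z":0,"rx":0,"ry":0,"rz":0},{"x":-4,"y":0,"z":0,"rx":0,"ry":0,"rz":0},{"x":-5.5,"y":-1,"z":-1,"rx":-0.05,"ry":0,"rz":0},{"x":-5.5,"y":-12.2,"z":-9.5,"rx":-0.115,"ry":0,"rz":0},{"x":-5.5,"y":-12.2,"z":-9.5,"rx":-0.115,"ry":0,"rz":0},{"x":-5.5,"y":-12.2,"z":-9.5,"rx":-0.115,"ry":0,"rz":0},{"x":-5.5,"y":-12.2,"z":-9.5,"rx":-0.115,"ry":0,"rz":0},{"x":-5.5,"y":-12.2,"z":-9.5,"rx":-0.115,"ry":0,"rz":0}]' 0.55 >/dev/null; python3 t.py;python3 - <<'E'
from h import *
p=viewer.capture("wrist"); p=viewer.capture("wrist");cv2.imwrite("pics/w5.png",p["image"][:,:,::-1])
print(shift([.5305,-.037,.109]))
E
```

```text
t 20.05 F [-0.3 -0.1  0.1] T [-0.014  0.018  0.026] pos [ 0.5294 -0.0347  0.164 ] yaw -1.826 j6 1.7 TAU6 0.349 qv6 -0.0407 op 0.0469 tilt [-0.004 -0.013]
[ 5.5  -0.04 -0.11]
```

View pics/w5.png

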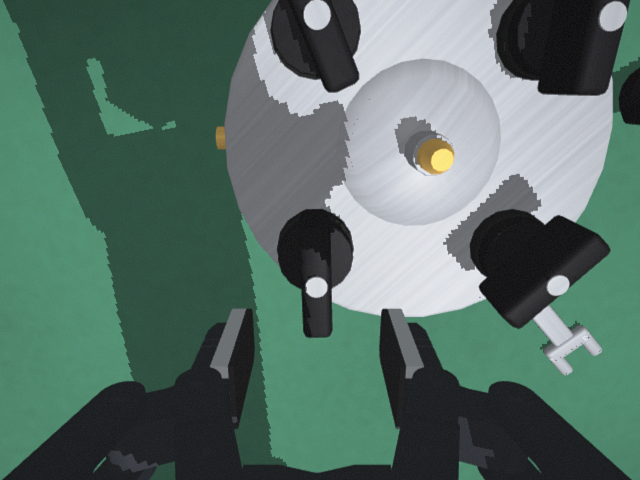

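```bash
python3 -m creep '[{"x":3,"y":0,"z":-0.03,"rx":0,"ry":0,"rz":0},{"x":5.2,"y":0,"z":-0.03,"rx":0,"ry":0,"rz":0},{"x":5.35,"y":0,"z":-0.03,"rx":0,"ry":0,"rz":0},{"x":5.35,"y":0,"z":-0.03,"rx":0,"ry":0,"rz":0}]' 0.55 >/dev/null; python3 -m creep '[{"x":0,"y":0,"z":0,"rx":0,"ry":0,"rz":0},{"x":0,"y":0,"z":0,"rx":0,"ry":0,"rz":0},{"x":0,"y":0,"z":0,"rx":0,"ry":0,"rz":0},{"x":0,"y":0,"z":0,"rx":0,"ry":0,"rz":0},{"x":0,"y":0,"z":0,"rx":0,"ry":0,"rz":0}]' 0 >/dev/null; python3 t.py;  python3 -m creep '[{"x":0.01,"y":0,"z":0,"rx":0.08,"ry":0,"rz":0},{"x":0.02,"y":0,"z":0,"rx":0.16,"ry":0,"rz":0},{"x":0.03,"y":0,"z":0,"rx":0.24,"ry":0,"rz":0},{"x":0.04,"y":0,"z":0,"rx":0.32,"ry":0,"rz":0},{"x":0.05,"y":0,"z":0,"rx":0.38,"ry":0,"rz":0},{"x":0.05,"y":0,"z":0,"rx":0.4,"ry":0,"rz":0},{"x":0.05,"y":0,"z":0,"rx":0.4,"ry":0,"rz":0},{"x":0.05,"y":0,"z":0,"rx":0.4,"ry":0,"rz":0},{"x":0.05,"y":0,"z":0,"rx":0.4,"ry":0,"rz":0}]' >/dev/null; python3 t.py; python3 -m creep '[{"x":0.01,"y":0,"z":0,"rx":0.04,"ry":0,"rz":0},{"x":0.01,"y":0,"z":0,"rx":0.08,"ry":0,"rz":0},{"x":0.01,"y":0,"z":0,"rx":0.1,"ry":0,"rz":0},{"x":0.01,"y":0,"z":0,"rx":0.1,"ry":0,"rz":0},{"x":0.01,"y":0,"z":0,"rx":0.1,"ry":0,"rz":0},{"x":0.01,"y":0,"z":0,"rx":0.1,"ry":0,"rz":0}]' > /dev/null; python3 t.py; python3 avg.py 2
```

```text
t 20.9 F [2.6 4.5 2.9] T [ 0.777 -0.409 -0.04 ] pos [ 0.5317 -0.0378  0.1113] yaw -1.83 j6 1.7 TAU6 0.011 qv6 -0.0012 op 0.0124 tilt [-0.002 -0.012]
t 21.65 F [-2.8  0.1 -1.6] T [-0.28   0.71   0.057] pos [ 0.5315 -0.038   0.1109] yaw -2.228 j6 2.1 TAU6 0.029 qv6 0.0059 op 0.0125 tilt [-0.003 -0.012]
t 22.15 F [-3.6 -0.4 -2.2] T [-0.257  0.812  0.072] pos [ 0.5314 -0.038   0.1108] yaw -2.327 j6 2.19 TAU6 0.032 qv6 0.0035 op 0.0123 tilt [-0.003 -0.012]
tau6 [0.026 0.026]
t 22.25 Tz 0.0259 sem 0.0012 [0.028 0.024] yaw -2.328 j6 2.2
```

```bash
python3 -m creep '[{"x":0.01,"y":0,"z":0,"rx":0.05,"ry":0,"rz":0},{"x":0.02,"y":0,"z":0,"rx":0.1,"ry":0,"rz":0},{"x":0.02,"y":0,"z":0,"rx":0.14,"ry":0,"rz":0},{"x":0.02,"y":0,"z":0,"rx":0.15,"ry":0,"rz":0},{"x":0.02,"y":0,"z":0,"rx":0.15,"ry":0,"rz":0},{"x":0.02,"y":0,"z":0,"rx":0.15,"ry":0,"rz":0},{"x":0.02,"y":0,"z":0,"rx":0.15,"ry":0,"rz":0}]' > /dev/null; python3 t.py;python3 -m creep '[{"x":0.01,"y":0,"z":0,"rx":0.04,"ry":0,"rz":0},{"x":0.01,"y":0,"z":0,"rx":0.08,"ry":0,"rz":0},{"x":0.01,"y":0,"z":0,"rx":0.1,"ry":0,"rz":0},{"x":0.01,"y":0,"z":0,"rx":0.1,"ry":0,"rz":0},{"x":0.01,"y":0,"z":0,"rx":0.1,"ry":0,"rz":0},{"x":0.01,"y":0,"z":0,"rx":0.1,"ry":0,"rz":0}]' > /dev/null; python3 t.py; python3 avg.py 2
```

```text
t 22.83 F [-4.6 -2.3 -1.5] T [-0.307  1.128  0.014] pos [ 0.5312 -0.0381  0.1106] yaw -2.476 j6 2.34 TAU6 0.048 qv6 -0.0009 op 0.0125 tilt [-0.004 -0.012]
t 23.33 F [-5.  -1.5 -0.4] T [-0.213  1.117  0.081] pos [ 0.531  -0.0381  0.1105] yaw -2.575 j6 2.44 TAU6 0.066 qv6 0.0002 op 0.0125 tilt [-0.004 -0.012]
tau6 [0.063 0.062]
t 23.43 Tz 0.0372 sem 0.0038 [0.043 0.032] yaw -2.575 j6 2.44
```

```bash
python3 -m creep '[{"x":0.01,"y":0,"z":0,"rx":0.05,"ry":0,"rz":0},{"x":0.02,"y":0,"z":0,"rx":0.1,"ry":0,"rz":0},{"x":0.02,"y":0,"z":0,"rx":0.15,"ry":0,"rz":0},{"x":0.02,"y":0,"z":0,"rx":0.19,"ry":0,"rz":0},{"x":0.02,"y":0,"z":0,"rx":0.21,"ry":0,"rz":0},{"x":0.02,"y":0,"z":0,"rx":0.22,"ry":0,"rz":0},{"x":0.02,"y":0,"z":0,"rx":0.22,"ry":0,"rz":0},{"x":0.02,"y":0,"z":0,"rx":0.22,"ry":0,"rz":0},{"x":0.02,"y":0,"z":0,"rx":0.22,"ry":0,"rz":0}]' > /dev/null; python3 t.py; python3 avg.py 2
```

```text
t 24.18 F [-5.2 -1.8  0.1] T [-0.17   1.339  0.139] pos [ 0.5307 -0.0381  0.1103] yaw -2.793 j6 2.66 TAU6 0.117 qv6 0.0002 op 0.0125 tilt [-0.005 -0.012]
tau6 [0.115 0.115]
t 24.28 Tz 0.0873 sem 0.0262 [0.124 0.05 ] yaw -2.793 j6 2.66
```

```bash
python3 -m creep '[{"x":0,"y":0,"z":0,"rx":0.01,"ry":0,"rz":0},{"x":0,"y":0,"z":0,"rx":0.02,"ry":0,"rz":0},{"x":0,"y":0,"z":0,"rx":0.02,"ry":0,"rz":0}]' >/dev/null; python3 t.py; python3 -m creep '[{"x":0,"y":0,"z":0,"rx":0,"ry":0,"rz":0},{"x":0,"y":0,"z":0,"rx":0,"ry":0,"rz":0},{"x":0,"y":0,"z":0,"rx":0,"ry":0,"rz":0},{"x":-4,"y":0,"z":0,"rx":0,"ry":0,"rz":0},{"x":-5.5,"y":0.5,"z":-0.5,"rx":-0.12,"ry":0,"rz":0},{"x":-5.5,"y":3,"z":-4.5,"rx":-0.24,"ry":0,"rz":0},{"x":-5.5,"y":6,"z":-9.1,"rx":-0.36,"ry":0,"rz":0},{"x":-5.5,"y":6,"z":-9.1,"rx":-0.48,"ry":0,"rz":0},{"x":-5.5,"y":6,"z":-9.1,"rx":-0.6,"ry":0,"rz":0},{"x":-5.5,"y":6,"z":-9.1,"rx":-0.72,"ry":0,"rz":0}]' 0.55 >/dev/null; python3 t.py;python3 -m creep '[{"x":0,"y":0,"z":0,"rx":-0.12,"ry":0,"rz":0},{"x":0,"y":0,"z":0,"rx":-0.24,"ry":0,"rz":0},{"x":0,"y":0,"z":0,"rx":-0.36,"ry":0,"rz":0},{"x":0,"y":0,"z":0,"rx":-0.48,"ry":0,"rz":0},{"x":0,"y":0,"z":0,"rx":-0.6,"ry":0,"rz":0},{"x":0,"y":0,"z":0,"rx":-0.68,"ry":0,"rz":0},{"x":0,"y":0,"z":0,"rx":-0.7,"ry":0,"rz":0},{"x":0,"y":0,"z":0,"rx":-0.7,"ry":0,"rz":0}]' >/dev/null; python3 t.py; python3 - <<'E'
from h import *
p=viewer.capture("wrist");cv2.imwrite("pics/w6.png",p["image"][:,:,::-1])
print(shift([.637,-.0653,.108]))
E
```

```text
t 24.53 F [-4.6 -1.8 -0.5] T [-0.152  1.08   0.062] pos [ 0.5306 -0.0381  0.1104] yaw -2.813 j6 2.68 TAU6 0.231 qv6 -0.0115 op 0.0126 tilt [-0.005 -0.012]
t 25.37 F [ 0.5  0.4 -0. ] T [ 0.031  0.003 -0.01 ] pos [ 0.6376 -0.0652  0.1644] yaw -2.087 j6 1.93 TAU6 1.903 qv6 -1.4285 op 0.0468 tilt [-0.005 -0.012]
t 26.03 F [ 0.5 -1.3  0.6] T [ 0.031 -0.01  -0.016] pos [ 0.638  -0.0651  0.1647] yaw -1.388 j6 1.23 TAU6 -0.497 qv6 0.0458 op 0.0473 tilt [-0.004 -0.012]
[ 5.66 -0.06 -0.06]
```

View pics/w6.png

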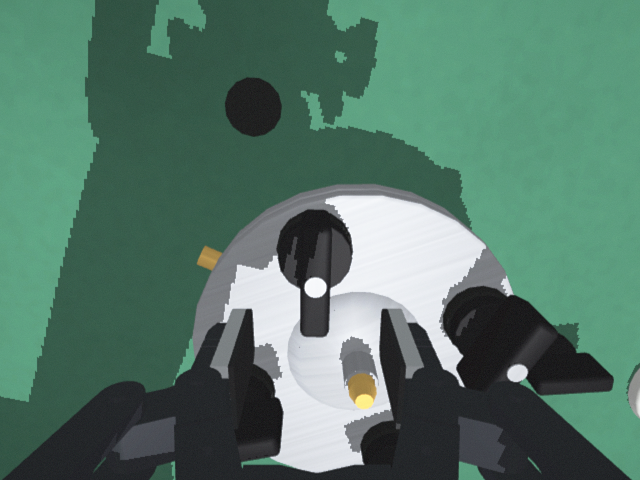

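```bash
python3 -m creep '[{"x":3,"y":0,"z":-0.03,"rx":0,"ry":0,"rz":0},{"x":5.3,"y":0,"z":-0.03,"rx":0,"ry":0,"rz":0},{"x":5.5,"y":0,"z":-0.05,"rx":0,"ry":0,"rz":0},{"x":5.5,"y":0,"z":-0.05,"rx":0,"ry":0,"rz":0}]' 0.55 >/dev/null; python3 -m creep '[{"x":0,"y":0,"z":0,"rx":0,"ry":0,"rz":0},{"x":0,"y":0,"z":0,"rx":0,"ry":0,"rz":0},{"x":0,"y":0,"z":0,"rx":0,"ry":0,"rz":0},{"x":0,"y":0,"z":0,"rx":0,"ry":0,"rz":0},{"x":0,"y":0,"z":0,"rx":0,"ry":0,"rz":0}]' 0 >/dev/null; python3 t.py;  python3 -m creep '[{"x":0.01,"y":0,"z":0,"rx":0.05,"ry":0,"rz":0},{"x":0.02,"y":0,"z":0,"rx":0.1,"ry":0,"rz":0},{"x":0.02,"y":0,"z":0,"rx":0.14,"ry":0,"rz":0},{"x":0.02,"y":0,"z":0,"rx":0.15,"ry":0,"rz":0},{"x":0.02,"y":0,"z":0,"rx":0.15,"ry":0,"rz":0},{"x":0.02,"y":0,"z":0,"rx":0.15,"ry":0,"rz":0},{"x":0.02,"y":0,"z":0,"rx":0.15,"ry":0,"rz":0}]' > /dev/null; python3 t.py;  python3 -m creep '[{"x":0.01,"y":0,"z":0,"rx":0.07,"ry":0,"rz":0},{"x":0.02,"y":0,"z":0,"rx":0.14,"ry":0,"rz":0},{"x":0.03,"y":0,"z":0,"rx":0.2,"ry":0,"rz":0},{"x":0.04,"y":0,"z":0,"rx":0.25,"ry":0,"rz":0},{"x":0.05,"y":0,"z":0,"rx":0.29,"ry":0,"rz":0},{"x":0.05,"y":0,"z":0,"rx":0.3,"ry":0,"rz":0},{"x":0.05,"y":0,"z":0,"rx":0.3,"ry":0,"rz":0},{"x":0.05,"y":0,"z":0,"rx":0.3,"ry":0,"rz":0},{"x":0.05,"y":0,"z":0,"rx":0.3,"ry":0,"rz":0}]' >/dev/null; python3 t.py
```

```text
t 26.83 F [-1.1  1.5  6.1] T [ 0.313  0.192 -0.048] pos [ 0.6376 -0.065   0.1102] yaw -1.391 j6 1.24 TAU6 -0.011 qv6 0.0011 op 0.0123 tilt [-0.004 -0.011]
t 27.42 F [-1.6  0.2  1.9] T [0.113 0.314 0.21 ] pos [ 0.6376 -0.065   0.1103] yaw -1.54 j6 1.39 TAU6 0.147 qv6 0.004 op 0.0125 tilt [-0.004 -0.012]
t 28.17 F [-2.6 -0.5  4.1] T [0.065 0.662 0.188] pos [ 0.6376 -0.065   0.1101] yaw -1.839 j6 1.69 TAU6 0.227 qv6 0.0046 op 0.0125 tilt [-0.004 -0.012]
```

```bash
python3 -m creep '[{"x":0.01,"y":0,"z":0,"rx":0.06,"ry":0,"rz":0},{"x":0.02,"y":0,"z":0,"rx":0.12,"ry":0,"rz":0},{"x":0.03,"y":0,"z":0,"rx":0.17,"ry":0,"rz":0},{"x":0.03,"y":0,"z":0,"rx":0.22,"ry":0,"rz":0},{"x":0.03,"y":0,"z":0,"rx":0.25,"ry":0,"rz":0},{"x":0.03,"y":0,"z":0,"rx":0.26,"ry":0,"rz":0},{"x":0.03,"y":0,"z":0,"rx":0.26,"ry":0,"rz":0},{"x":0.03,"y":0,"z":0,"rx":0.26,"ry":0,"rz":0},{"x":0.03,"y":0,"z":0,"rx":0.26,"ry":0,"rz":0},{"x":0.03,"y":0,"z":0,"rx":0.26,"ry":0,"rz":0}]' >/dev/null; python3 t.py; python3 avg.py 4
```

```text
t 29.0 F [-3.5 -1.1  5.3] T [-0.008  0.872  0.293] pos [ 0.6375 -0.0651  0.1099] yaw -2.098 j6 1.95 TAU6 0.29 qv6 0.0021 op 0.0127 tilt [-0.004 -0.012]
tau6 [0.303 0.31  0.312 0.312]
t 29.2 Tz 0.3011 sem 0.0136 [0.268 0.28  0.327 0.329] yaw -2.098 j6 1.95
```

```bash
python3 -m creep '[{"x":0,"y":0,"z":0,"rx":0,"ry":0,"rz":0},{"x":0,"y":0,"z":0,"rx":0,"ry":0,"rz":0},{"x":0,"y":0,"z":0,"rx":0,"ry":0,"rz":0},{"x":-4,"y":0,"z":0,"rx":0,"ry":0,"rz":0},{"x":-5.5,"y":-0.5,"z":0.5,"rx":-0.12,"ry":0,"rz":0},{"x":-5.5,"y":-2.5,"z":4.5,"rx":-0.24,"ry":0,"rz":0},{"x":-5.5,"y":-4.5,"z":8,"rx":-0.36,"ry":0,"rz":0},{"x":-5.5,"y":-6.5,"z":11.5,"rx":-0.48,"ry":0,"rz":0},{"x":-5.5,"y":-7.5,"z":13.5,"rx":-0.6,"ry":0,"rz":0},{"x":-5.5,"y":-7.5,"z":13.5,"rx":-0.72,"ry":0,"rz":0}]' 0.55 >/dev/null; python3 t.py;python3 -m creep '[{"x":0,"y":0,"z":0,"rx":-0.12,"ry":0,"rz":0},{"x":0,"y":0,"z":0,"rx":-0.24,"ry":0,"rz":0},{"x":0,"y":0,"z":0,"rx":-0.36,"ry":0,"rz":0},{"x":0,"y":0,"z":0,"rx":-0.48,"ry":0,"rz":0},{"x":0,"y":0,"z":0,"rx":-0.6,"ry":0,"rz":0},{"x":0,"y":0,"z":0,"rx":-0.72,"ry":0,"rz":0},{"x":0,"y":0,"z":0,"rx":-0.84,"ry":0,"rz":0},{"x":0,"y":0,"z":0,"rx":-0.96,"ry":0,"rz":0},{"x":0,"y":0,"z":0,"rx":-1.08,"ry":0,"rz":0},{"x":0,"y":0,"z":0,"rx":-1.2,"ry":0,"rz":0}]' >/dev/null; python3 t.py; python3 -m creep '[{"x":0,"y":0,"z":0,"rx":-0.12,"ry":0,"rz":0},{"x":0,"y":0,"z":0,"rx":-0.24,"ry":0,"rz":0},{"x":0,"y":0,"z":0,"rx":-0.36,"ry":0,"rz":0},{"x":0,"y":0,"z":0,"rx":-0.48,"ry":0,"rz":0},{"x":0,"y":0,"z":0,"rx":-0.6,"ry":0,"rz":0},{"x":0,"y":0,"z":0,"rx":-0.7,"ry":0,"rz":0},{"x":0,"y":0,"z":0,"rx":-0.75,"ry":0,"rz":0},{"x":0,"y":0,"z":0,"rx":-0.77,"ry":0,"rz":0},{"x":0,"y":0,"z":0,"rx":-0.77,"ry":0,"rz":0}]' >/dev/null; python3 t.py; python3 - <<'E'
from h import *
p=viewer.capture("wrist");cv2.imwrite("pics/w7.png",p["image"][:,:,::-1])
print(shift([.5045,-.1445,.109]))
E
```

```text
t 30.03 F [-0.7  0.4  0.9] T [-0.004  0.059  0.028] pos [ 0.5023 -0.1455  0.1666] yaw -1.376 j6 1.03 TAU6 1.428 qv6 -1.3808 op 0.0469 tilt [-0.004 -0.013]
t 30.87 F [-0.2 -0.3 -0.1] T [-0.008 -0.001 -0.017] pos [ 0.5025 -0.1454  0.1664] yaw -0.17 j6 -0.18 TAU6 1.911 qv6 -1.4287 op 0.0468 tilt [-0.004 -0.013]
t 31.62 F [-0.   0.6  1. ] T [-0.02  -0.046 -0.055] pos [ 0.5026 -0.1454  0.1662] yaw 0.6 j6 -0.94 TAU6 -0.394 qv6 0.0396 op 0.0466 tilt [-0.004 -0.013]
[5.72 0.01 0.27]
```

View pics/w7.png

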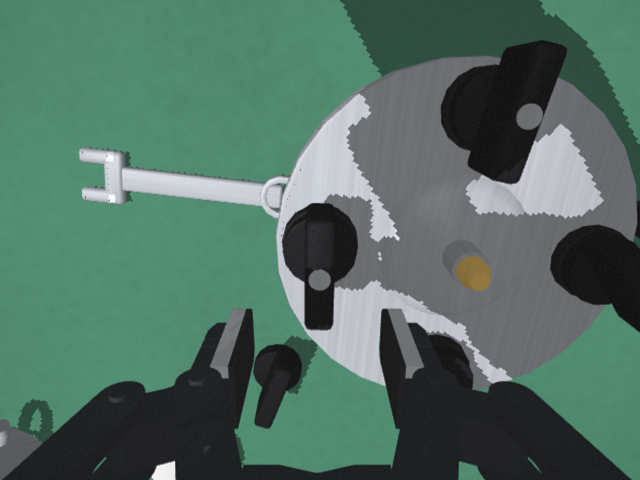

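```bash
python3 -m creep '[{"x":3,"y":0,"z":0.1,"rx":0,"ry":0,"rz":0},{"x":5.3,"y":0,"z":0.15,"rx":0,"ry":0,"rz":0},{"x":5.55,"y":0,"z":0.15,"rx":0,"ry":0,"rz":0},{"x":5.55,"y":0,"z":0.15,"rx":0,"ry":0,"rz":0}]' 0.55 >/dev/null; python3 -m creep '[{"x":0,"y":0,"z":0,"rx":0,"ry":0,"rz":0},{"x":0,"y":0,"z":0,"rx":0,"ry":0,"rz":0},{"x":0,"y":0,"z":0,"rx":0,"ry":0,"rz":0},{"x":0,"y":0,"z":0,"rx":0,"ry":0,"rz":0},{"x":0,"y":0,"z":0,"rx":0,"ry":0,"rz":0}]' 0 >/dev/null; python3 t.py;  python3 -m creep '[{"x":0.01,"y":0,"z":0,"rx":0.07,"ry":0,"rz":0},{"x":0.02,"y":0,"z":0,"rx":0.14,"ry":0,"rz":0},{"x":0.03,"y":0,"z":0,"rx":0.21,"ry":0,"rz":0},{"x":0.04,"y":0,"z":0,"rx":0.28,"ry":0,"rz":0},{"x":0.05,"y":0,"z":0,"rx":0.33,"ry":0,"rz":0},{"x":0.05,"y":0,"z":0,"rx":0.35,"ry":0,"rz":0},{"x":0.05,"y":0,"z":0,"rx":0.35,"ry":0,"rz":0},{"x":0.05,"y":0,"z":0,"rx":0.35,"ry":0,"rz":0},{"x":0.05,"y":0,"z":0,"rx":0.35,"ry":0,"rz":0},{"x":0.05,"y":0,"z":0,"rx":0.35,"ry":0,"rz":0}]' >/dev/null; python3 t.py; python3 avg.py 2
```

```text
t 32.42 F [-0.9  1.   6.3] T [ 0.066  0.2   -0.033] pos [ 0.5036 -0.1453  0.1113] yaw 0.598 j6 -0.94 TAU6 -0.006 qv6 -0.001 op 0.0126 tilt [-0.004 -0.012]
t 33.25 F [-5.4 -0.2  3.8] T [-0.054  1.035  0.179] pos [ 0.503  -0.1455  0.1112] yaw 0.249 j6 -0.59 TAU6 0.191 qv6 0.0026 op 0.0125 tilt [-0.006 -0.013]
tau6 [0.191 0.191]
t 33.35 Tz 0.1602 sem 0.008 [0.171 0.149] yaw 0.248 j6 -0.59
```

```bash
python3 -m creep '[{"x":0.01,"y":0,"z":0,"rx":0.07,"ry":0,"rz":0},{"x":0.02,"y":0,"z":0,"rx":0.14,"ry":0,"rz":0},{"x":0.03,"y":0,"z":0,"rx":0.21,"ry":0,"rz":0},{"x":0.04,"y":0,"z":0,"rx":0.28,"ry":0,"rz":0},{"x":0.05,"y":0,"z":0,"rx":0.34,"ry":0,"rz":0},{"x":0.05,"y":0,"z":0,"rx":0.36,"ry":0,"rz":0},{"x":0.05,"y":0,"z":0,"rx":0.36,"ry":0,"rz":0},{"x":0.05,"y":0,"z":0,"rx":0.36,"ry":0,"rz":0},{"x":0.05,"y":0,"z":0,"rx":0.36,"ry":0,"rz":0},{"x":0.05,"y":0,"z":0,"rx":0.36,"ry":0,"rz":0}]' >/dev/null; python3 t.py; python3 avg.py 2
```

```text
t 34.18 F [-6.7  0.2  4.3] T [0.059 1.245 0.285] pos [ 0.5022 -0.1456  0.111 ] yaw -0.111 j6 -0.23 TAU6 0.265 qv6 0.0004 op 0.0123 tilt [-0.008 -0.013]
tau6 [0.265 0.265]
t 34.28 Tz 0.2699 sem 0.0009 [0.269 0.271] yaw -0.11 j6 -0.23
```

```bash
python3 -m creep '[{"x":0.01,"y":0,"z":0,"rx":0.05,"ry":0,"rz":0},{"x":0.02,"y":0,"z":0,"rx":0.1,"ry":0,"rz":0},{"x":0.02,"y":0,"z":0,"rx":0.14,"ry":0,"rz":0},{"x":0.02,"y":0,"z":0,"rx":0.16,"ry":0,"rz":0},{"x":0.02,"y":0,"z":0,"rx":0.17,"ry":0,"rz":0},{"x":0.02,"y":0,"z":0,"rx":0.17,"ry":0,"rz":0},{"x":0.02,"y":0,"z":0,"rx":0.17,"ry":0,"rz":0},{"x":0.02,"y":0,"z":0,"rx":0.17,"ry":0,"rz":0}]' >/dev/null; python3 t.py; python3 avg.py 2; python3 -c "
from h import *
print(shift([.6092,-.1715,.165]))"
```

```text
t 34.95 F [-5.5  0.2  3. ] T [0.219 1.096 0.294] pos [ 0.5017 -0.1455  0.1109] yaw -0.279 j6 -0.06 TAU6 0.324 qv6 -0.0014 op 0.0124 tilt [-0.009 -0.013]
tau6 [0.323 0.322]
t 35.05 Tz 0.3249 sem 0.0016 [0.327 0.323] yaw -0.279 j6 -0.06
[-5.47  0.38 11.02]
```

```bash
python3 -m creep '[{"x":0,"y":0,"z":0,"rx":0,"ry":0,"rz":0},{"x":0,"y":0,"z":0,"rx":0,"ry":0,"rz":0},{"x":0,"y":0,"z":0,"rx":0,"ry":0,"rz":0},{"x":-4,"y":0,"z":0,"rx":0,"ry":0,"rz":0},{"x":-5.4,"y":0,"z":0.5,"rx":0.12,"ry":0,"rz":0},{"x":-5.4,"y":0.2,"z":4,"rx":0.24,"ry":0,"rz":0},{"x":-5.4,"y":0.4,"z":7.5,"rx":0.36,"ry":0,"rz":0},{"x":-5.4,"y":0.4,"z":11,"rx":0.48,"ry":0,"rz":0},{"x":-5.4,"y":0.4,"z":11,"rx":0.6,"ry":0,"rz":0},{"x":-5.4,"y":0.4,"z":11,"rx":0.72,"ry":0,"rz":0}]' 0.55 >/dev/null; python3 t.py;python3 -m creep '[{"x":0,"y":0,"z":0,"rx":0.12,"ry":0,"rz":0},{"x":0,"y":0,"z":0,"rx":0.24,"ry":0,"rz":0},{"x":0,"y":0,"z":0,"rx":0.36,"ry":0,"rz":0},{"x":0,"y":0,"z":0,"rx":0.48,"ry":0,"rz":0},{"x":0,"y":0,"z":0,"rx":0.6,"ry":0,"rz":0},{"x":0,"y":0,"z":0,"rx":0.72,"ry":0,"rz":0},{"x":0,"y":0,"z":0,"rx":0.82,"ry":0,"rz":0},{"x":0,"y":0,"z":0,"rx":0.86,"ry":0,"rz":0},{"x":0,"y":0,"z":0,"rx":0.86,"ry":0,"rz":0},{"x":0,"y":0,"z":0,"rx":0.86,"ry":0,"rz":0}]' >/dev/null; python3 t.py; python3 - <<'E'
from h import *
print(shift([.6092,-.1715,.1095]))
p=viewer.capture("wrist");cv2.imwrite("pics/w8.png",p["image"][:,:,::-1])
g=p["image"][275:300,290:345].min(2)>170
v,u=np.nonzero(g); print(u.mean()+290,v.mean()+275,len(u))
d=(p["image"][315:325,255:375].max(2)<70).mean(0); print("".join("#" if x>.5 else "." for x in d))
d=(p["image"][300:305,255:375].max(2)<70).mean(0); print("".join("#" if x>.5 else "." for x in d))
E
```

```text
t 35.88 F [-0.8  0.4  0.2] T [ 0.014  0.017 -0.018] pos [ 0.6101 -0.1715  0.1616] yaw -1.005 j6 0.68 TAU6 -1.905 qv6 1.4285 op 0.0473 tilt [-0.012 -0.012]
t 36.72 F [-0.4 -0.2  0.3] T [ 0.018 -0.01   0.027] pos [ 0.6103 -0.1715  0.1615] yaw -1.863 j6 1.54 TAU6 0.16 qv6 -0.0077 op 0.0472 tilt [-0.012 -0.012]
[ 5.2  -0.07 -0.04]
318.021207177814 292.115823817292 613
...............................................#############################............................................
...............................................###########.......###########............................................
```

```bash
python3 -m creep '[{"x":3,"y":0,"z":0,"rx":0,"ry":0,"rz":0},{"x":5,"y":0,"z":-0.03,"rx":0,"ry":0,"rz":0},{"x":5.1,"y":0,"z":-0.03,"rx":0,"ry":0,"rz":0},{"x":5.1,"y":0,"z":-0.03,"rx":0,"ry":0,"rz":0}]' 0.55 >/dev/null; python3 -m creep '[{"x":0,"y":0,"z":0,"rx":0,"ry":0,"rz":0},{"x":0,"y":0,"z":0,"rx":0,"ry":0,"rz":0},{"x":0,"y":0,"z":0,"rx":0,"ry":0,"rz":0},{"x":0,"y":0,"z":0,"rx":0,"ry":0,"rz":0},{"x":0,"y":0,"z":0,"rx":0,"ry":0,"rz":0}]' 0 >/dev/null; python3 t.py;  python3 -m creep '[{"x":0.01,"y":0,"z":0,"rx":0.07,"ry":0,"rz":0},{"x":0.02,"y":0,"z":0,"rx":0.14,"ry":0,"rz":0},{"x":0.03,"y":0,"z":0,"rx":0.21,"ry":0,"rz":0},{"x":0.04,"y":0,"z":0,"rx":0.28,"ry":0,"rz":0},{"x":0.05,"y":0,"z":0,"rx":0.35,"ry":0,"rz":0},{"x":0.05,"y":0,"z":0,"rx":0.42,"ry":0,"rz":0},{"x":0.05,"y":0,"z":0,"rx":0.45,"ry":0,"rz":0},{"x":0.05,"y":0,"z":0,"rx":0.45,"ry":0,"rz":0},{"x":0.05,"y":0,"z":0,"rx":0.45,"ry":0,"rz":0},{"x":0.05,"y":0,"z":0,"rx":0.45,"ry":0,"rz":0}]' >/dev/null; python3 avg.py 3; python3 t.py
```

```text
t 37.52 F [-0.5 -1.2  6.2] T [0.099 0.108 0.008] pos [ 0.6099 -0.1718  0.1113] yaw -1.862 j6 1.54 TAU6 -0.014 qv6 0.0001 op 0.0126 tilt [-0.011 -0.012]
tau6 [0.212 0.211 0.212]
t 38.5 Tz 0.2354 sem 0.0162 [0.273 0.229 0.205] yaw -2.312 j6 1.99
t 38.5 F [-4.5 -1.3  4.8] T [-0.171  0.834  0.205] pos [ 0.6098 -0.1721  0.1112] yaw -2.312 j6 1.99 TAU6 0.212 qv6 0.0027 op 0.0126 tilt [-0.012 -0.012]
```

```bash
python3 -m creep '[{"x":0.01,"y":0,"z":0,"rx":0.07,"ry":0,"rz":0},{"x":0.02,"y":0,"z":0,"rx":0.14,"ry":0,"rz":0},{"x":0.03,"y":0,"z":0,"rx":0.21,"ry":0,"rz":0},{"x":0.04,"y":0,"z":0,"rx":0.28,"ry":0,"rz":0},{"x":0.05,"y":0,"z":0,"rx":0.34,"ry":0,"rz":0},{"x":0.05,"y":0,"z":0,"rx":0.37,"ry":0,"rz":0},{"x":0.05,"y":0,"z":0,"rx":0.38,"ry":0,"rz":0},{"x":0.05,"y":0,"z":0,"rx":0.38,"ry":0,"rz":0},{"x":0.05,"y":0,"z":0,"rx":0.38,"ry":0,"rz":0},{"x":0.05,"y":0,"z":0,"rx":0.38,"ry":0,"rz":0}]' >/dev/null; python3 avg.py 3; python3 t.py;  python3 -c "
from h import *
print(shift([.531,-.0379,.165]))"
```

```text
tau6 [0.284 0.283 0.283]
t 39.48 Tz 0.2924 sem 0.0085 [0.301 0.304 0.272] yaw -2.692 j6 2.37
t 39.48 F [-5.3 -1.6  4.5] T [-0.17   1.008  0.272] pos [ 0.6095 -0.1723  0.111 ] yaw -2.692 j6 2.37 TAU6 0.283 qv6 -0.0008 op 0.0124 tilt [-0.012 -0.012]
[ -5.47 -15.48   1.31]
```

```bash
python3 -m creep '[{"x":0.01,"y":0,"z":0,"rx":0.04,"ry":0,"rz":0},{"x":0.02,"y":0,"z":0,"rx":0.08,"ry":0,"rz":0},{"x":0.02,"y":0,"z":0,"rx":0.1,"ry":0,"rz":0},{"x":0.02,"y":0,"z":0,"rx":0.12,"ry":0,"rz":0},{"x":0.02,"y":0,"z":0,"rx":0.12,"ry":0,"rz":0},{"x":0.02,"y":0,"z":0,"rx":0.12,"ry":0,"rz":0},{"x":0.02,"y":0,"z":0,"rx":0.12,"ry":0,"rz":0}]' >/dev/null; python3 avg.py 2; python3 -m creep '[{"x":0,"y":0,"z":0,"rx":0,"ry":0,"rz":0},{"x":0,"y":0,"z":0,"rx":0,"ry":0,"rz":0},{"x":0,"y":0,"z":0,"rx":0,"ry":0,"rz":0},{"x":-4,"y":0,"z":0,"rx":0,"ry":0,"rz":0},{"x":-5.4,"y":-0.5,"z":0,"rx":-0.12,"ry":0,"rz":0},{"x":-5.4,"y":-4,"z":0.8,"rx":-0.24,"ry":0,"rz":0},{"x":-5.4,"y":-7.5,"z":1.5,"rx":-0.36,"ry":0,"rz":0},{"x":-5.4,"y":-11.5,"z":2.3,"rx":-0.48,"ry":0,"rz":0},{"x":-5.4,"y":-15.3,"z":3,"rx":-0.6,"ry":0,"rz":0},{"x":-5.4,"y":-15.3,"z":3,"rx":-0.72,"ry":0,"rz":0}]' 0.55 >/dev/null; python3 t.py;python3 -m creep '[{"x":0,"y":0,"z":0,"rx":-0.12,"ry":0,"rz":0},{"x":0,"y":0,"z":0,"rx":-0.24,"ry":0,"rz":0},{"x":0,"y":0,"z":0,"rx":-0.36,"ry":0,"rz":0},{"x":0,"y":0,"z":0,"rx":-0.48,"ry":0,"rz":0},{"x":0,"y":0,"z":0,"rx":-0.6,"ry":0,"rz":0},{"x":0,"y":0,"z":0,"rx":-0.72,"ry":0,"rz":0},{"x":0,"y":0,"z":0,"rx":-0.84,"ry":0,"rz":0},{"x":0,"y":0,"z":0,"rx":-0.96,"ry":0,"rz":0},{"x":0,"y":0,"z":0,"rx":-1.08,"ry":0,"rz":0},{"x":0,"y":0,"z":0,"rx":-1.2,"ry":0,"rz":0}]' >/dev/null; python3 t.py
```

```text
tau6 [0.305 0.304]
t 40.17 Tz 0.2601 sem 0.01 [0.246 0.274] yaw -2.811 j6 2.49
t 41.0 F [-0.3  0.6 -0.3] T [-0.041  0.     0.   ] pos [ 0.5296 -0.0316  0.1639] yaw -2.081 j6 1.96 TAU6 2.633 qv6 -1.5036 op 0.0471 tilt [-0.013 -0.01 ]
t 41.83 F [-1.1  0.4  1. ] T [0.013 0.03  0.016] pos [ 0.5299 -0.0313  0.1637] yaw -0.874 j6 0.75 TAU6 1.911 qv6 -1.4276 op 0.0466 tilt [-0.013 -0.01 ]
```

```bash
python3 -m creep '[{"x":0,"y":0,"z":0,"rx":-0.12,"ry":0,"rz":0},{"x":0,"y":0,"z":0,"rx":-0.24,"ry":0,"rz":0},{"x":0,"y":0,"z":0,"rx":-0.36,"ry":0,"rz":0},{"x":0,"y":0,"z":0,"rx":-0.48,"ry":0,"rz":0},{"x":0,"y":0,"z":0,"rx":-0.6,"ry":0,"rz":0},{"x":0,"y":0,"z":0,"rx":-0.72,"ry":0,"rz":0},{"x":0,"y":0,"z":0,"rx":-0.84,"ry":0,"rz":0},{"x":0,"y":0,"z":0,"rx":-0.96,"ry":0,"rz":0},{"x":0,"y":0,"z":0,"rx":-1.08,"ry":0,"rz":0},{"x":0,"y":0,"z":0,"rx":-1.18,"ry":0,"rz":0}]' >/dev/null; python3 t.py; python3 -c "
from h import *
print(shift([.531,-.0379,.11]),.41-yaw())"
```

```text
t 42.67 F [ 0.2 -0.7 -0.5] T [0.028 0.022 0.018] pos [ 0.5301 -0.031   0.1636] yaw 0.312 j6 -0.43 TAU6 1.329 qv6 -1.1623 op 0.0467 tilt [-0.012 -0.009]
[ 5.36 -0.66 -0.04] 0.09816760502783756
```

```bash
python3 -m creep '[{"x":0,"y":-0.4,"z":0,"rx":-0.07,"ry":0,"rz":0},{"x":0,"y":-0.65,"z":-0.05,"rx":-0.1,"ry":0,"rz":0},{"x":0,"y":-0.65,"z":-0.05,"rx":-0.1,"ry":0,"rz":0}]' >/dev/null; python3 t.py; python3 - <<'E'
from h import *
p=viewer.capture("wrist")
p=viewer.capture("wrist");cv2.imwrite("pics/w9.png",p["image"][:,:,::-1])
print(shift([.531,-.0379,.11]))
E
```

```text
t 42.92 F [0.3 0.1 0.1] T [0.017 0.032 0.015] pos [ 0.5318 -0.0375  0.1635] yaw 0.413 j6 -0.55 TAU6 -0.614 qv6 0.0688 op 0.0471 tilt [-0.012 -0.009]
[ 5.35 -0.02 -0.01]
```

View pics/w9.png

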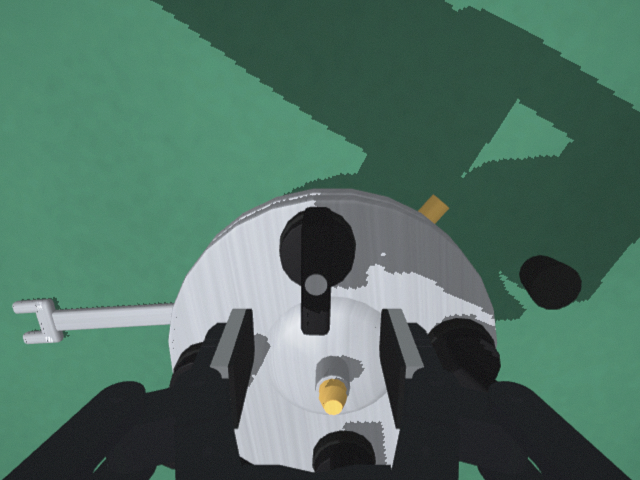

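Knob A's bar is upright in the picture at (316,285), midway between the fingers. I'll descend and grip it.

```bash
python3 -m creep '[{"x":3,"y":0,"z":0,"rx":0,"ry":0,"rz":0},{"x":5.1,"y":0,"z":0,"rx":0,"ry":0,"rz":0},{"x":5.25,"y":0,"z":0,"rx":0,"ry":0,"rz":0},{"x":5.25,"y":0,"z":0,"rx":0,"ry":0,"rz":0}]' 0.55 >/dev/null; python3 -m creep '[{"x":0,"y":0,"z":0,"rx":0,"ry":0,"rz":0},{"x":0,"y":0,"z":0,"rx":0,"ry":0,"rz":0},{"x":0,"y":0,"z":0,"rx":0,"ry":0,"rz":0},{"x":0,"y":0,"z":0,"rx":0,"ry":0,"rz":0},{"x":0,"y":0,"z":0,"rx":0,"ry":0,"rz":0}]' 0 >/dev/null; python3 t.py;  python3 -m creep '[{"x":0.01,"y":0,"z":0,"rx":0.07,"ry":0,"rz":0},{"x":0.02,"y":0,"z":0,"rx":0.14,"ry":0,"rz":0},{"x":0.03,"y":0,"z":0,"rx":0.21,"ry":0,"rz":0},{"x":0.04,"y":0,"z":0,"rx":0.28,"ry":0,"rz":0},{"x":0.05,"y":0,"z":0,"rx":0.35,"ry":0,"rz":0},{"x":0.05,"y":0,"z":0,"rx":0.42,"ry":0,"rz":0},{"x":0.05,"y":0,"z":0,"rx":0.45,"ry":0,"rz":0},{"x":0.05,"y":0,"z":0,"rx":0.45,"ry":0,"rz":0},{"x":0.05,"y":0,"z":0,"rx":0.45,"ry":0,"rz":0},{"x":0.05,"y":0,"z":0,"rx":0.45,"ry":0,"rz":0}]' >/dev/null; python3 avg.py 3; python3 t.py
```

```text
t 43.77 F [-1.6 -0.4  6.1] T [0.017 0.31  0.021] pos [ 0.5311 -0.0375  0.1118] yaw 0.41 j6 -0.54 TAU6 -0.014 qv6 -0.0006 op 0.0125 tilt [-0.012 -0.009]
tau6 [0.187 0.189 0.19 ]
t 44.75 Tz 0.1802 sem 0.0063 [0.194 0.168 0.178] yaw -0.039 j6 -0.09
t 44.75 F [-5.2  0.7  4.8] T [0.068 0.974 0.178] pos [ 0.5308 -0.0375  0.1117] yaw -0.039 j6 -0.09 TAU6 0.19 qv6 0.001 op 0.0127 tilt [-0.013 -0.009]
```

```bash
python3 -m creep '[{"x":0.01,"y":0,"z":0,"rx":0.07,"ry":0,"rz":0},{"x":0.02,"y":0,"z":0,"rx":0.14,"ry":0,"rz":0},{"x":0.03,"y":0,"z":0,"rx":0.21,"ry":0,"rz":0},{"x":0.04,"y":0,"z":0,"rx":0.28,"ry":0,"rz":0},{"x":0.05,"y":0,"z":0,"rx":0.34,"ry":0,"rz":0},{"x":0.05,"y":0,"z":0,"rx":0.38,"ry":0,"rz":0},{"x":0.05,"y":0,"z":0,"rx":0.4,"ry":0,"rz":0},{"x":0.05,"y":0,"z":0,"rx":0.4,"ry":0,"rz":0},{"x":0.05,"y":0,"z":0,"rx":0.4,"ry":0,"rz":0},{"x":0.05,"y":0,"z":0,"rx":0.4,"ry":0,"rz":0}]' >/dev/null; python3 avg.py 3
```

```text
tau6 [0.282 0.281 0.281]
t 45.73 Tz 0.2838 sem 0.0189 [0.252 0.329 0.27 ] yaw -0.438 j6 0.3
```

```bash
python3 -m creep '[{"x":0.01,"y":0,"z":0,"rx":0.04,"ry":0,"rz":0},{"x":0.01,"y":0,"z":0,"rx":0.08,"ry":0,"rz":0},{"x":0.02,"y":0,"z":0,"rx":0.11,"ry":0,"rz":0},{"x":0.02,"y":0,"z":0,"rx":0.11,"ry":0,"rz":0},{"x":0.02,"y":0,"z":0,"rx":0.11,"ry":0,"rz":0},{"x":0.02,"y":0,"z":0,"rx":0.11,"ry":0,"rz":0},{"x":0.02,"y":0,"z":0,"rx":0.11,"ry":0,"rz":0}]' >/dev/null; python3 avg.py 2; python3 -m creep '[{"x":0,"y":0,"z":0,"rx":0,"ry":0,"rz":0},{"x":0,"y":0,"z":0,"rx":0,"ry":0,"rz":0},{"x":0,"y":0,"z":0,"rx":0,"ry":0,"rz":0},{"x":-4,"y":0,"z":0,"rx":0,"ry":0,"rz":0},{"x":-8,"y":0,"z":0,"rx":0,"ry":0,"rz":0},{"x":-12,"y":0,"z":0,"rx":0,"ry":0,"rz":0},{"x":-15,"y":0,"z":0,"rx":0,"ry":0,"rz":0},{"x":-15,"y":0,"z":0,"rx":0,"ry":0,"rz":0},{"x":-15,"y":0,"z":0,"rx":0,"ry":0,"rz":0}]' 0.55 >/dev/null; python3 t.py; python3 - <<'E'
from h import *
p=viewer.capture("scene");cv2.imwrite("pics/s2.png",p["image"][:,:,::-1])
E
```

```text
tau6 [0.308 0.311]
t 46.42 Tz 0.3042 sem 0.0064 [0.295 0.313] yaw -0.546 j6 0.41
t 47.17 F [-0.3  1.  -1.3] T [-0.032  0.014  0.009] pos [ 0.5334 -0.0362  0.2637] yaw -0.546 j6 0.41 TAU6 -0.0 qv6 0.0003 op 0.0466 tilt [-0.009 -0.009]
```

View pics/s2.png

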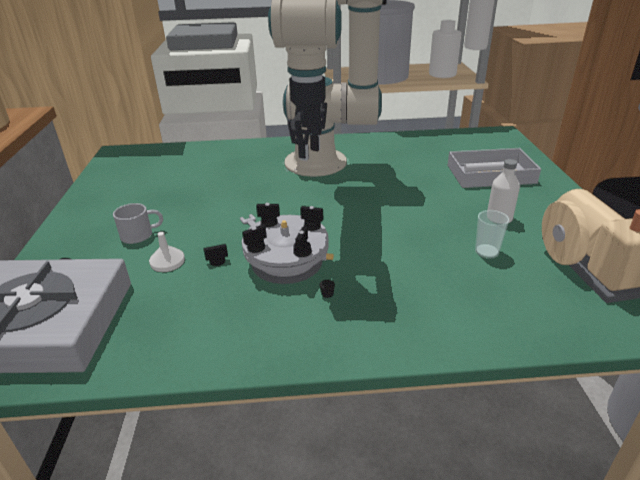

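```bash
python3 -c "
from rig import r
print(r.finish_job())"
```

```text
the job is handed in; nothing more can be done
None
```

All four knobs were tightened crosswise in two passes, and the job was handed in at about 47 s. The final scene picture showed the gripper empty and well above the cover, with the bystanders where they began.

I started with the knob at the far left of the cover as seen from the robot. I then did the one straight across, then the far-right knob, then the near-left one, in the same order both times. I could not tell from the pictures which knob carries which number.

| Knob, in order worked | Snug pass (N m) | Firm pass (N m) |
|---|---|---|
| Far left | about 0.12 | 0.31 |
| Near right (straight across) | 0.12 | 0.32 |
| Far right | 0.12 | 0.30 |
| Near left (straight across) | 0.12 | 0.31 |

- **How torque was read:** these come from the last joint's torque once it had settled. The exception is the far-left knob's snug value, a mean of noisy wrist readings that could be about 0.01 N m off.
- **Disagreement:** wrist torque single readings scattered by about ±0.03 N m. For the far-right knob's firm pass, the two averaged wrist readings gave 0.26 N m against 0.30 N m from the joint.
- **Near-left snug pass:** it settled at 0.116 N m, and I then turned it a further 0.02 rad without waiting for a settled reading.
- **Limits:** no settled reading went above 0.32 N m, and no wrist force I read passed about 11 N.

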